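# Load a sample disc under the inspection head with a transfer fork

### The arm

A 7-joint arm with a two-finger parallel gripper is mounted at the origin on the work surface. World frame = base frame: x ahead of the robot, y to its left, z up, the work surface at z = 0. Lengths are in m, angles in rad, forces in N, time in s.
With the tool pointing down it reaches from about 0.425 to 0.875 m from the base axis. Payload 4.7 kg.
Tool frame: the origin (TCP) lies at the very end of the fingers, on their centre line; the grasp point (between the pads) lies 19 mm behind it; x points along the fingers, z is the direction in which the jaws open and shut, and the axes are right-handed (so a half turn about x gives the same grasp; the last joint's range is limited). The gripper opens to 87 mm and grips with 3 to 60 N. Pads are 19 mm wide; open, the fingers measure 117 mm over their backs; the gripper's body (75 mm by 190 mm) begins 51 mm behind the grasp point.
Start: joints at [-1.293, 0.321, -0.07, 1.45, 0.023, 1.371, -0.057], TCP at [0.17, 0.628, 0.223] pointing down, gripper open.
Joint ranges: [-2.86, 2.86], [-0.3, 2.09], [-1.38, 1.24], [0.06, 2.45], [-1.56, 4.7], [0.09, 2.05], [-2.69, 2.69]. Speed limits (rad/s): [2.57, 2.57, 3.14, 3.14, 3.14, 3.14, 3.14].

### API

Orientations are given as a rotation vector (axis times angle).
In Python, from bench import telemetry, viewer, workorder gives the robot as it stands.
- The arm moves only by the shell command python3 -m creep 'ROWS' [FORCE]. ROWS is JSON, a list of rows, each an object of numbers: "fingers": the opening, from 0 (shut) to 1 (fully open); "x", "y", "z": the shift along the tool's x, y, z in units of 40 mm (1.0 is 40 mm); "twist": the turn about the tool's x in units of 5 degrees (1.0 is 5 degrees). In form: [{"fingers": .., "x": .., "y": .., "z": .., "twist": ..}, ...]. A call has 1 to 20 rows; each row is the pose to reach, as a shift and turn from the pose commanded when the call began, along the tool's axes at that moment; what a row does not reach only later rows make up. A row lasts 1/12 s, in which the tool goes at most 41.7 mm and 7.16 degrees, less where a joint would pass 70% of its speed; a pose out of reach is approached as far as the arm can. A call with a gripper value outside its range is refused whole. The fingers move at their own pace and stop on an object; FORCE is the grip in N (left out, the last holds). Time passes only in rows, so rows that repeat a pose let the fingers close. It gives the time, the measured TCP pose, the force and the opening at its end, in the units of the state.
- telemetry.get_state(): the state, without advancing time (a new reading comes with each control period).
- viewer.get_image(name): name is "scene" or "top" or "wrist"; returns a dict with "pixels" (384x512x3 uint8, red, green, blue), "z_map" (384x512 float32, m along the optical axis (not along the pixel's ray), 0 where there is no reading), "K" (3x3 intrinsics, pixels), "xyz" and "attitude" of the camera in the world. Camera axes: x right, y up, looking along -z (the intrinsics and any distortion apply to the point x, -y, -z); pixel columns grow to the right and rows downward; lengths in m; the calibration is good to about 2 mm. A picture is of the moment at which its call begins.
- workorder.close_job(): hands the job in, once; it reports no verdict.
The state is a dict: "time": time; "joint_positions": joint angles; "qd": joint speeds; "joint_torque": joint torques, N m; "position": TCP position; "tool_rot": TCP orientation; "ft_force": force on the tool from outside, world axes, zero at the start; "torque": the same for the moment, N m; "grip_width": opening from 0.0 (shut) to 1.0 (fully open).
Only numpy, scipy, OpenCV 4.12 (cv2) and the standard library are available. Lean on these libraries where they do the work, as an engineer would, in place of code of your own. Each camera call takes 0.05 s, during which the arm holds its last target.

### The job

Pick up the transfer fork with the orange disc lying on it, carry the disc level, without the gripper touching it, to the inspection station and lower it, centred, onto the raised brass lift plate. Slide the fork out and put it back properly in its blue cradle; only then reach in under the overhanging head with the fingertips and gently press the disc down until the lift plate is fully down. Leave everything else on the bench where it is.

Things in the scene. Friction and masses are not known exactly. Their poses are not given: they have to be found in the camera images.
- fork: Transfer fork, 0.18 kg: two flat steel tines, cross-bar, black handle. Starts level in the cradle. Origin: middle of the disc seat on the tines' top face; x towards the tine tips, z up. Tines: x -44 to 26 mm, 14 mm wide, 44 mm apart inside (72 outside), z -4 to 0. Cross-bar: x -60 to -42, 72 mm wide, z -4 to 0. Handle: x -193 to -58, 16 mm wide in y, z -4 to 10 mm
- fork_grip (a point): Good place to grip the fork: centre line of its handle (fork x = -105, z = +3 mm), fingers either side in the fork's y, tool pointing down; free between the cradle's two blocks
- disc: Orange plastic disc, 76 mm across, 6 mm thick, about 60 g. Origin: centre of its underside. Starts lying loose on the fork's tines, within a few mm of the fork's origin; nothing but friction holds it there
- station: Inspection station, fixed. Origin: on the bench under the lift plate's axis; x points from its open front (robot's side) to its column (26 mm square, at x = 88 mm). Black housing under the plate: 28 mm radius, 70 mm high. Base plate 12 mm thick, x -45 to 105, y -60 to 60 mm
- head_edge (a point): Middle of the lower front edge of the station's white optical head, a box overhanging the lift plate: station x -15 to 85, y -38 to 38, height 215 to 275 mm; its lens (16 mm radius, at x = 6) reaches down to 203 mm. A gripper pointing straight down would hit it: press tilted about 40 deg, fingers pointing down and forward (station +x), hand on the open front side
- lift_top (a point): Centre of the brass lift plate's top face (z up). Plate 17 mm radius, top 95 mm above the bench when raised, 75 mm when fully down. It fits between the fork's tines with 5 mm to spare each side
- lift (a joint): Travel of the lift plate in m: 0 = raised (start), 0.020 = fully down. A 60 N/m spring with a 4 N friction brake: it does not move under the disc's weight, needs 4 to 6 N to push down, and stays where it is left
- cradle: Blue fork cradle, fixed. Its axes are those of the fork when home; origin on the bench under point cradle_seat. Two blocks, 18 mm thick in x, tops 70 mm high: front one (x = -49 mm) under the cross-bar, cheeks 82 mm apart; rear one (x = -163) under the handle, cheeks 28 mm apart. Cheeks rise 10 mm above the blocks. Base plate 12 mm thick
- cradle_seat (a point): Point of the cradle, 74 mm above the bench, at which the fork's origin lies when the fork is home in the cradle, resting on both blocks
- spare_disc: Grey spare disc, 76 mm across, 6 mm thick, lying on the bench. Origin: centre of its underside. A bystander: leave it alone
- motor: Small square motor, 42 mm wide, 36 mm high with a shaft up to 54 mm, between station and cradle. Origin: centre of its underside. A bystander: leave it alone
- jar: Glass jar with red cap, 60 mm across, 75 mm high. Origin: centre of its underside. A bystander: leave it alone
- driver: Screwdriver lying on the bench; origin on the bench under its middle, along x. A bystander: leave it alone
- calliper: Calliper lying on the bench, 200 mm long along x. Origin: centre of its underside. A bystander: leave it alone
- acrylic_block: Clear acrylic block, 60 x 40 x 25 mm. Origin: centre of its underside. A bystander: leave it alone

How it is judged:
On the way, in this order (a step that is already met when the one before it is completed fails the run):
1. the disc lies centred (8 mm) on the raised lift plate, clear of the fork (horizontal distance between disc and lift_top below 0.008 m and z of disc in the frame of lift_top between -0.003 and 0.003 m and value of joint lift below 0.006 m and contact force between fork and disc below 0.02 N and angle between disc's own z axis and vertical below 0.06 rad), for 0.2 s.
2. the fork lies home in its cradle, released (horizontal distance between fork and cradle_seat below 0.015 m and z of fork in the frame of cradle_seat between -0.004 and 0.004 m and angle between the x axis of fork and the x axis of cradle, either way round below 0.12 rad and contact force between the fingers and fork below 0.1 N), for 0.2 s.
3. the lift plate is pressed down with the disc on it (value of joint lift above 0.017 m and horizontal distance between disc and lift_top below 0.008 m and z of disc in the frame of lift_top between -0.003 and 0.003 m), for 0.1 s.
At the end, for the whole second after the job is handed in: The disc lies level on the lift plate, within 8 mm of its centre, the plate down at least 17 of its 20 mm; the fork lies in its cradle within 15 mm and 0.12 rad of home and 4 mm in height, released; both at rest (all of step 2 and all of step 3 and angle between disc's own z axis and vertical below 0.06 rad and linear speed of each of disc, fork below 0.02 m/s); the robot touches nothing.
It fails at once if the disc is tilted more than 0.3 rad (angle between disc's own z axis and vertical above 0.3 rad).
It fails at once if the gripper touches the disc while it is not over the lift plate (contact force between the fingers and disc above 0.3 N and horizontal distance between disc and lift_top above 0.02 m).
It fails at once if the disc is pressed with more than 40 N (contact force between the fingers and disc above 40 N).
It fails at once if a bystander is shifted by more than 30 mm (distance of any of spare_disc, motor, jar, driver, calliper, acrylic_block from where it was at the start of the episode above 0.03 m).
It also fails if it takes over 70 s, if anything falls off the work surface, if the arm or the gripper's body presses on something with over 40 N, if the wrist force passes 120 N, or if a joint passes its speed limit or range.

## Working session

There is one attempt and no reset: what is moved stays moved. The work goes in short steps, Python scripts to look and compute and a shell command to move; the robot and the scene stay as the last step left them, time stands still between calls to the robot, and variables do not carry over. Pictures are saved under pics/ and viewed, and the job is handed in when it is done.

```bash
ls; mkdir -p pics; python3 - <<'E'
from bench import telemetry, viewer
import cv2,json
print(telemetry.get_state())
for n in ["scene","top","wrist"]:
    im=viewer.get_image(n)
    cv2.imwrite(f"pics/a_{n}.png",im["pixels"][...,::-1])
    print(n,im["K"],im["xyz"],im["attitude"],[k for k in im])
E
```

```text
pics
{'time': 0.0, 'joint_positions': array([-1.29286633,  0.32184703, -0.07008552,  1.45167483,  0.02258118,
        1.37079057, -0.05692014]), 'qd': array([-8.23500050e-05,  7.80538657e-04,  1.33597153e-03, -9.19664216e-05,
        1.46265090e-04, -1.04886137e-03, -2.57120914e-04]), 'joint_torque': array([ 2.99107887e-04, -4.91294360e+01, -4.03776057e-01, -3.12525129e+01,
       -6.39297534e-02,  4.35497565e-02,  1.52661114e-04]), 'position': array([0.16940386, 0.6269634 , 0.22144599]), 'tool_rot': array([-1.01393661,  1.32405081,  1.01187566]), 'ft_force': array([-0.32429761,  0.18888955,  0.02871949]), 'torque': array([0.01250564, 0.01498709, 0.02754935]), 'grip_width': 1.0032774536594788}
scene [[484.72963413   0.         254.623295  ]
 [  0.         484.72963413 188.56929399]
 [  0.           0.           1.        ]] [1.37884647 0.4124844  1.07684012] [0.50307635 0.7925735  1.86176513] ['pixels', 'z_map', 'K', 'xyz', 'attitude']
top [[396.68220891   0.         253.29772645]
 [  0.         396.68220891 189.64160197]
 [  0.           0.           1.        ]] [3.78789495e-01 6.20033352e-04 1.46311147e+00] [ 0.09102539 -0.10382491 -1.56556198] ['pixels', 'z_map', 'K', 'xyz', 'attitude']
wrist [[335.70442193   0.         255.7172425 ]
 [  0.         335.70442193 192.57772338]
 [  0.           0.           1.        ]] [0.09293994 0.64957856 0.38427944] [-0.25196919 -0.19057569  1.29609107] ['pixels', 'z_map', 'K', 'xyz', 'attitude']
```

View pics/a_scene.png

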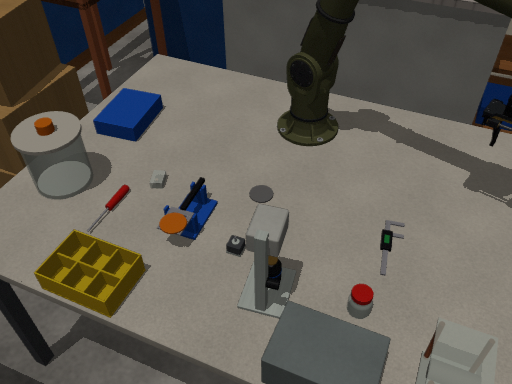

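View pics/a_top.png

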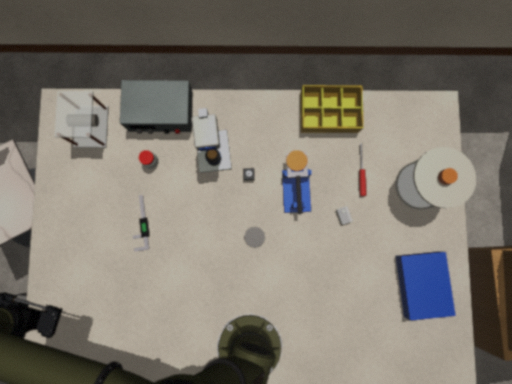

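View pics/a_wrist.png

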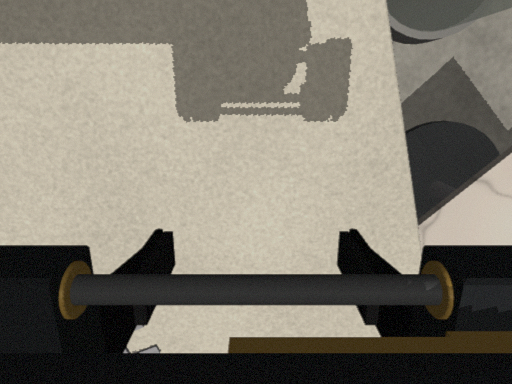

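```bash
cat > h.py <<'E'
import numpy as np, cv2
from scipy.spatial.transform import Rotation as R
from bench import telemetry, viewer
def grab(n):
    im=viewer.get_image(n); im["R"]=R.from_rotvec(im["attitude"]).as_matrix(); im["bgr"]=np.ascontiguousarray(im["pixels"][...,::-1]); return im
def rays(im,uv):
    uv=np.atleast_2d(uv).astype(float);K=im["K"]
    d=np.c_[(uv[:,0]-K[0,2])/K[0,0],-(uv[:,1]-K[1,2])/K[1,1],-np.ones(len(uv))]
    return d@im["R"].T
def onplane(im,uv,z):
    d=rays(im,uv); t=(z-im["xyz"][2])/d[:,2]
    return im["xyz"]+d*t[:,None]
def cloud(im):
    h,w=im["z_map"].shape; v,u=np.mgrid[:h,:w]
    d=rays(im,np.c_[u.ravel(),v.ravel()])
    P=im["xyz"]+d*im["z_map"].reshape(-1,1)
    P[im["z_map"].ravel()==0]=np.nan
    return P.reshape(h,w,3)
def project(im,P):
    c=(np.atleast_2d(P)-im["xyz"])@im["R"]; K=im["K"]
    return np.c_[K[0,0]*c[:,0]/-c[:,2]+K[0,2], K[1,1]*-c[:,1]/-c[:,2]+K[1,2]]
def state():
    s=telemetry.get_state(); M=R.from_rotvec(s["tool_rot"]).as_matrix(); return s,M
E
python3 - <<'E'
from h import *
np.set_printoptions(precision=4,suppress=True)
s,M=state(); print(M)
for n in ["top","scene"]:
    im=grab(n); hsv=cv2.cvtColor(im["bgr"],cv2.COLOR_BGR2HSV); P=cloud(im)
    big=cv2.resize(im["bgr"],None,fx=4,fy=4,interpolation=cv2.INTER_CUBIC)
    c=(290,190) if n=="top" else (210,220)
    c=(255,165) if n=="top" else (235,225)
    y0,x0=int(4*c[1])-250,4*c[0]-400
    cv2.imwrite(f"pics/b_{n}.png",big[max(y0,0):y0+500,x0:x0+800])
    print(n,"crop origin",x0/4,y0/4)
    ok=(hsv[...,0]>5)&(hsv[...,0]<20)&(hsv[...,1]>180)&(hsv[...,2]>150)
    nl,lab,st,ce=cv2.connectedComponentsWithStats(ok.astype(np.uint8))
    for i in range(1,nl):
        if st[i,4]>150:
            m=lab==i; print("orange",st[i],ce[i],onplane(im,ce[i],0.08)[0],np.nanmedian(P[m],0))
    blue=(hsv[...,0]>105)&(hsv[...,0]<128)&(hsv[...,1]>150)&(hsv[...,2]>60)
    nl,lab,st,ce=cv2.connectedComponentsWithStats(blue.astype(np.uint8))
    for i in range(1,nl):
        if st[i,4]>60: print("blue",st[i],ce[i],np.nanmedian(P[lab==i],0))
E
```

```text
[[-0.0003 -0.9654  0.2607]
 [-0.0014  0.2607  0.9654]
 [-1.     -0.0001 -0.0015]]
top crop origin 155.0 102.5
blue [302 181   8  30 180] [305.0833 195.7722] [ 0.5372 -0.2016  0.0126]
blue [284 182  13  29 214] [288.6589 196.6262] [ 0.5332 -0.1395  0.0125]
blue [ 401  253   53   66 2842] [426.8614 285.5735] [ 0.2191 -0.6144  0.0596]
scene crop origin 135.0 162.5
blue [481  83  31  25 458] [495.607   93.2118] [-1.3332  0.6958 -0.4753]
blue [  94   88   67   53 1977] [124.2595 113.2575] [ 0.2607 -0.6128  0.0598]
blue [182 185  35  55 615] [199.3642 212.1626] [ 0.5349 -0.144   0.0131]
```

View pics/b_scene.png

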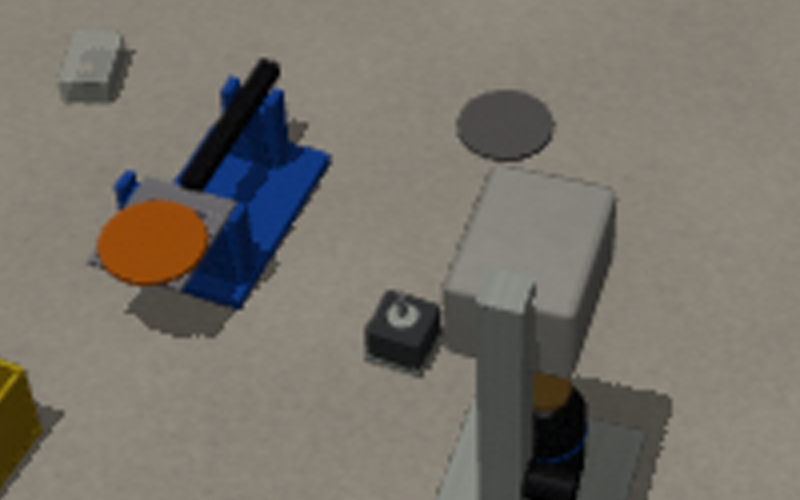

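View pics/b_top.png

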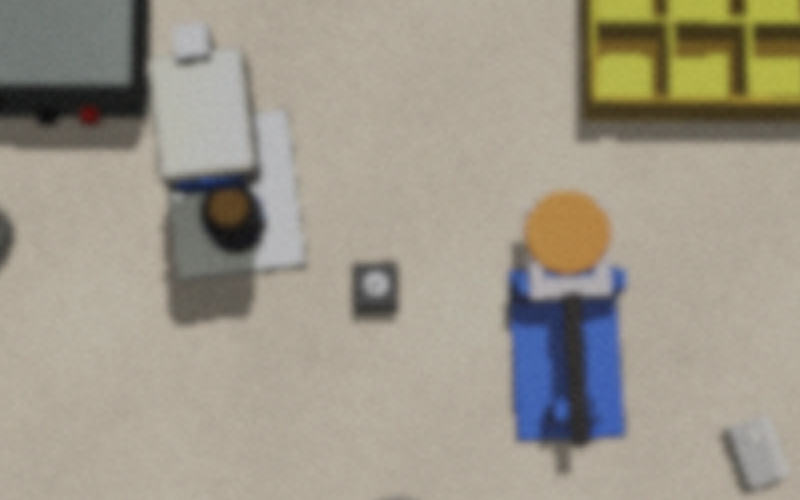

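```bash
python3 - <<'E'
from h import *
np.set_printoptions(precision=4,suppress=True)
im=grab("top"); hsv=cv2.cvtColor(im["bgr"],cv2.COLOR_BGR2HSV); P=cloud(im)
print("px disc",hsv[160,297],"brass",hsv[154,212],P[160,297],P[154,212])
for n in ("top","scene"):
    if n=="scene": im=grab("scene"); hsv=cv2.cvtColor(im["bgr"],cv2.COLOR_BGR2HSV); P=cloud(im)
    H=hsv[...,0];S=hsv[...,1];V=hsv[...,2]
    ok=(H>5)&(H<20)&(S>130)&(V>100)
    nl,lab,st,ce=cv2.connectedComponentsWithStats(ok.astype(np.uint8))
    for i in range(1,nl):
        if 150<st[i,4]<3000:
            cs,_=cv2.findContours((lab==i).astype(np.uint8),0,cv2.CHAIN_APPROX_NONE); e=cv2.fitEllipse(cs[0])
            print(n,"orange",st[i],e,onplane(im,e[0],0.080)[0],np.nanmedian(P[lab==i],0))
    # handle: dark points with z in .075-.09 around
    m=(P[...,2]>0.066)&(P[...,2]<0.095)&(V<70)&(P[...,0]>.4)&(P[...,0]<.65)&(P[...,1]>-.25)&(P[...,1]<-.1)&(S<160)
    q=P[m]; print(n,"handle n",len(q),q.min(0),q.max(0),np.median(q,0))
    vx,vy,x0,y0=cv2.fitLine(q[:,:2].astype(np.float32),cv2.DIST_HUBER,0,.001,.001).ravel(); print("yaw",np.arctan2(vy,vx),"pt",x0,y0)
    c=q[:,:2]-[x0,y0]; t=c@[vx,vy]; print("extent",t.min(),t.max())
    # brass
    m=(H>8)&(H<28)&(S>100)&(P[...,2]>0.085)&(P[...,2]<0.11)&(P[...,1]>0)&(P[...,1]<.3)
    q=P[m]; print(n,"brass",len(q)); 
    if len(q): 
        print(q.mean(0),q.min(0),q.max(0))
        v,u=np.nonzero(m); print(u.mean(),v.mean(),u.min(),u.max(),v.min(),v.max())
        print(onplane(im,[u.mean(),v.mean()],.095))
    # head top
    m=(P[...,2]>0.265)&(P[...,2]<0.285)&(P[...,1]>0)&(P[...,1]<.3)&(P[...,0]>.5)&(P[...,0]<1.0)
    q=P[m].astype(np.float32); r=cv2.minAreaRect(q[:,:2]); print(n,"head",len(q),q[:,2].mean(),r,cv2.boxPoints(r))
    # station base
    m=(P[...,2]>0.007)&(P[...,2]<0.017)&(P[...,1]>0.03)&(P[...,1]<.3)&(P[...,0]>.5)&(P[...,0]<1.0)
    q=P[m].astype(np.float32); r=cv2.minAreaRect(q[:,:2]); print(n,"base",len(q),r); print(cv2.boxPoints(r))
    # cradle
    m=(P[...,2]>0.006)&(H>105)&(H<128)&(S>120)&(P[...,1]<-.05)&(P[...,1]>-.3)&(P[...,0]>.4)&(P[...,0]<.8)
    q=P[m].astype(np.float32); r=cv2.minAreaRect(q[:,:2]); print(n,"cradle",len(q),r)
    b=q[(q[:,2]<.02)]; r=cv2.minAreaRect(b[:,:2]); print("base",r); print(cv2.boxPoints(r))
    t=q[(q[:,2]>.068)]; print("tops",len(t)); print(t[:40])
E
```

```text
px disc [ 18 156 176] brass [ 16 154  91] [ 0.6581 -0.1654  0.0791] [0.6753 0.1351 0.0943]
top orange [287 151  20  19 294] ((296.40667724609375, 160.23245239257812), (18.19361686706543, 18.83586883544922), 79.57805633544922) [ 0.6571 -0.1632  0.08  ] [ 0.6574 -0.1623  0.08  ]
top orange [442 169  15  15 183] ((448.7847595214844, 175.68936157226562), (14.114291191101074, 14.760126113891602), 99.20010375976562) [ 0.6036 -0.7032  0.08  ] [ 0.5783 -0.6255  0.232 ]
top orange [491 249  11  55 249] ((497.0458068847656, 268.96417236328125), (8.778342247009277, 56.15952682495117), 176.27073669433594) [ 0.2789 -0.851   0.08  ] [ 0.2705 -1.1529 -0.4178]
top handle n 135 [ 0.4726 -0.1775  0.0728] [ 0.5963 -0.1603  0.0908] [ 0.5362 -0.1675  0.0838]
yaw 0.04907876 pt 0.52487075 -0.16856843
extent -0.05216824702963264 0.07158966522285529
top brass 71
[0.6757 0.1361 0.0954] [0.6606 0.1207 0.0891] [0.6895 0.1529 0.1034]
211.67605633802816 153.80281690140845 207 216 150 158
[[0.6758 0.1362 0.095 ]]Traceback (most recent call last):
  File "<stdin>", line 28, in <module>
cv2.error: OpenCV(4.12.0) /io/opencv/modules/imgproc/src/convhull.cpp:143: error: (-215:Assertion failed) total >= 0 && (depth == CV_32F || depth == CV_32S) in function 'convexHull'
```

```bash
python3 - <<'E'
from h import *
np.set_printoptions(precision=4,suppress=True)
for n in ("top","scene"):
    im=grab(n); hsv=cv2.cvtColor(im["bgr"],cv2.COLOR_BGR2HSV); P=cloud(im)
    H=hsv[...,0];S=hsv[...,1];V=hsv[...,2]
    if n=="scene":
        ok=(H>5)&(H<20)&(S>130)&(V>100)
        nl,lab,st,ce=cv2.connectedComponentsWithStats(ok.astype(np.uint8))
        for i in range(1,nl):
            if 150<st[i,4]<3000:
                cs,_=cv2.findContours((lab==i).astype(np.uint8),0,cv2.CHAIN_APPROX_NONE); e=cv2.fitEllipse(cs[0])
                print(n,"orange",st[i],e,onplane(im,e[0],0.080)[0],np.nanmedian(P[lab==i],0))
        m=(P[...,2]>0.066)&(P[...,2]<0.095)&(V<70)&(P[...,0]>.4)&(P[...,0]<.65)&(P[...,1]>-.25)&(P[...,1]<-.1)&(S<160)
        q=P[m]; print(n,"handle n",len(q),q.min(0),q.max(0),np.median(q,0))
        vx,vy,x0,y0=cv2.fitLine(q[:,:2].astype(np.float32),cv2.DIST_HUBER,0,.001,.001).ravel(); print("yaw",np.arctan2(vy,vx),"pt",x0,y0)
        c=q[:,:2]-[x0,y0]; t=c@[vx,vy]; print("extent",t.min(),t.max())
    def rect(lbl,m,er=0):
        q=P[m].astype(np.float32)
        print(n,lbl,len(q))
        if len(q)>10:
            lo,hi=np.percentile(q,[1,99],0); r=cv2.minAreaRect(q[:,:2]); print(r,q[:,2].mean()); print(cv2.boxPoints(r))
    reg=(P[...,1]>0.0)&(P[...,1]<.3)&(P[...,0]>.5)&(P[...,0]<.9)
    rect("head",reg&(P[...,2]>.262)&(P[...,2]<.29)&(P[...,1]>.05)&(P[...,1]<.22))
    rect("base",reg&(P[...,2]>.007)&(P[...,2]<.017)&(P[...,1]>.05)&(P[...,1]<.25))
    cr=(H>105)&(H<128)&(S>120)&(P[...,1]<-.05)&(P[...,1]>-.3)&(P[...,0]>.4)&(P[...,0]<.8)
    rect("cradle base",cr&(P[...,2]>.006)&(P[...,2]<.018))
    t=P[cr&(P[...,2]>.068)]; print("tops",len(t)); print(t[:40])
E
```

```text
top head 845Traceback (most recent call last):
  File "<stdin>", line 23, in <module>
  File "<stdin>", line 21, in rect
cv2.error: OpenCV(4.12.0) /io/opencv/modules/imgproc/src/convhull.cpp:143: error: (-215:Assertion failed) total >= 0 && (depth == CV_32F || depth == CV_32S) in function 'convexHull'
```

Contiguity issue.

```bash
cat > m1.py <<'E'
from h import *
np.set_printoptions(precision=4,suppress=True)
for n in ("top","scene"):
    im=grab(n); hsv=cv2.cvtColor(im["bgr"],cv2.COLOR_BGR2HSV); P=cloud(im)
    H=hsv[...,0];S=hsv[...,1];V=hsv[...,2]
    if n=="scene":
        ok=(H>5)&(H<20)&(S>130)&(V>100)
        nl,lab,st,ce=cv2.connectedComponentsWithStats(ok.astype(np.uint8))
        for i in range(1,nl):
            if 150<st[i,4]<3000:
                cs,_=cv2.findContours((lab==i).astype(np.uint8),0,cv2.CHAIN_APPROX_NONE); e=cv2.fitEllipse(cs[0])
                print(n,"orange",st[i],e,onplane(im,e[0],0.080)[0],np.nanmedian(P[lab==i],0))
        m=(P[...,2]>0.066)&(P[...,2]<0.095)&(V<70)&(P[...,0]>.4)&(P[...,0]<.65)&(P[...,1]>-.25)&(P[...,1]<-.1)&(S<160)
        q=P[m]; print(n,"handle n",len(q),q.min(0),q.max(0),np.median(q,0))
        vx,vy,x0,y0=cv2.fitLine(np.ascontiguousarray(q[:,:2],np.float32),cv2.DIST_HUBER,0,.001,.001).ravel(); print("yaw",np.arctan2(vy,vx),"pt",x0,y0)
        c=q[:,:2]-[x0,y0]; t=c@[vx,vy]; print("extent",t.min(),t.max())
    def rect(lbl,m,er=0):
        q=P[m].astype(np.float32)
        print(n,lbl,len(q))
        if len(q)>10:
            r=cv2.minAreaRect(np.ascontiguousarray(q[:,:2])); print(r,q[:,2].mean()); print(cv2.boxPoints(r))
    reg=(P[...,1]>0.0)&(P[...,1]<.3)&(P[...,0]>.5)&(P[...,0]<.9)
    rect("head",reg&(P[...,2]>.262)&(P[...,2]<.29)&(P[...,1]>.05)&(P[...,1]<.22))
    rect("base",reg&(P[...,2]>.007)&(P[...,2]<.017)&(P[...,1]>.05)&(P[...,1]<.25))
    cr=(H>105)&(H<128)&(S>120)&(P[...,1]<-.05)&(P[...,1]>-.3)&(P[...,0]>.4)&(P[...,0]<.8)
    rect("cradle base",cr&(P[...,2]>.006)&(P[...,2]<.018))
    t=P[cr&(P[...,2]>.068)]; print("tops",len(t)); print(t[:40])
E
python3 m1.py
```

```text
top head 847
((0.7178517580032349, 0.1409936547279358), (0.11970579624176025, 0.07592940330505371), 7.2469868659973145) 0.27577358
[[0.6537 0.1711]
 [0.6633 0.0958]
 [0.782  0.1109]
 [0.7724 0.1862]]
top base 652
((0.6992266774177551, 0.14985477924346924), (0.39226165413856506, 0.1993573009967804), 0.02912544459104538) 0.0117208855
[[0.503  0.2494]
 [0.5031 0.0501]
 [0.8954 0.0503]
 [0.8953 0.2496]]
top cradle base 545
((0.5554675459861755, -0.16880232095718384), (0.14667154848575592, 0.0940118134021759), 2.1514182090759277) 0.012287061
[[ 0.4804 -0.1246]
 [ 0.4839 -0.2185]
 [ 0.6305 -0.213 ]
 [ 0.627  -0.1191]]
tops 64
[[ 0.6188 -0.1192  0.0763]
 [ 0.6176 -0.1221  0.0837]
 [ 0.6195 -0.2082  0.0746]
 [ 0.6151 -0.1191  0.0773]
 [ 0.6149 -0.1225  0.0784]
 [ 0.6155 -0.2078  0.0769]
 [ 0.6126 -0.1197  0.0704]
 [ 0.6111 -0.1224  0.0799]
 [ 0.6116 -0.1262  0.0766]
 [ 0.6121 -0.2079  0.0758]
 [ 0.6071 -0.1222  0.0819]
 [ 0.6047 -0.1192  0.0749]
 [ 0.6041 -0.1225  0.0785]
 [ 0.5501 -0.1776  0.0845]
 [ 0.5469 -0.1779  0.0819]
 [ 0.5435 -0.178   0.081 ]
 [ 0.5392 -0.1772  0.0871]
 [ 0.5363 -0.
[... 2183 characters left out ...]
 0.4955 -0.1569  0.0822]
 [ 0.4917 -0.1558  0.0793]
 [ 0.4892 -0.1539  0.0777]
 [ 0.5086 -0.1908  0.0768]
 [ 0.5079 -0.1878  0.0772]
 [ 0.4995 -0.19    0.069 ]
 [ 0.4918 -0.1667  0.071 ]
 [ 0.4976 -0.1594  0.0789]
 [ 0.4969 -0.1563  0.0796]
 [ 0.4977 -0.1523  0.0818]
 [ 0.4902 -0.1537  0.0746]
 [ 0.5097 -0.1905  0.0737]
 [ 0.5116 -0.1857  0.0772]
 [ 0.513  -0.1812  0.0802]
 [ 0.5007 -0.1648  0.0755]
 [ 0.5035 -0.1595  0.0801]
 [ 0.5032 -0.1562  0.081 ]
 [ 0.5011 -0.1541  0.08  ]
 [ 0.4979 -0.1526  0.0777]
 [ 0.4942 -0.1515  0.0749]
 [ 0.5098 -0.191   0.0694]
 [ 0.5218 -0.1792  0.0846]
 [ 0.4982 -0.1669  0.0683]
 [ 0.5074 -0.1574  0.0802]
 [ 0.5074 -0.1539  0.0815]
 [ 0.5066 -0.1509  0.082 ]]
```

```bash
python3 -m creep '[{"y":-10.5,"z":-10.0,"twist":-1.5,"fingers":1},{"y":-10.5,"z":-10.0,"twist":-1.5,"fingers":1},{"y":-10.5,"z":-10.0,"twist":-1.5,"fingers":1},{"y":-10.5,"z":-10.0,"twist":-1.5,"fingers":1},{"y":-10.5,"z":-10.0,"twist":-1.5,"fingers":1},{"y":-10.5,"z":-10.0,"twist":-1.5,"fingers":1},{"y":-10.5,"z":-10.0,"twist":-1.5,"fingers":1},{"y":-10.5,"z":-10.0,"twist":-1.5,"fingers":1},{"y":-10.5,"z":-10.0,"twist":-1.5,"fingers":1},{"y":-10.5,"z":-10.0,"twist":-1.5,"fingers":1},{"y":-10.5,"z":-10.0,"twist":-1.5,"fingers":1},{"y":-10.5,"z":-10.0,"twist":-1.5,"fingers":1},{"y":-10.5,"z":-10.0,"twist":-1.5,"fingers":1},{"y":-10.5,"z":-10.0,"twist":-1.5,"fingers":1},{"y":-10.5,"z":-10.0,"twist":-1.5,"fingers":1},{"y":-10.5,"z":-10.0,"twist":-1.5,"fingers":1}]' 20
```

```text
$[0]: bad value
```

```bash
python3 -m creep '[{"fingers":1,"x":0,"y":-1,"z":-1,"twist":-0.5}]' 20; python3 - <<'E'
from h import *
s,M=state(); print(s["time"],s["position"],s["tool_rot"],s["ft_force"],s["grip_width"])
E
```

```text
time: 0.53
position: [0.1832, 0.5963, 0.2209]
tool_rot: [-1.05, 1.303, 1.058]
ft_force: [-1.4, -0.4, 0.1]
grip_width: 1.0
0.5333 [0.18321977 0.59625987 0.22089413] [-1.04962801  1.30330598  1.05811126] [-1.39024982 -0.36365608  0.06230108] 0.9998721308198583
```

```bash
cat > d.py <<'E'
import sys
from h import *
# usage: d.py x y z yaw_deg(of the jaw-normal forward axis: -tool y)
a=[float(v) for v in sys.argv[1:]]
s,M=state(); np.set_printoptions(precision=4,suppress=True)
print("t",round(s["time"],2),"pos",s["position"],"F",s["ft_force"],"w",round(s["grip_width"],3))
f=-M[:,1]; yaw=np.degrees(np.arctan2(f[1],f[0])); print("yaw",yaw,"toolx",M[:,0],"tooly",M[:,1])
if len(a)>=3: print("units xyz",M.T@(np.array(a[:3])-s["position"])/.04)
if len(a)>3: print("twist",-(a[3]-yaw)/5)
E
python3 d.py 0.47 0.13 0.222 0; python3 d.py 0.556 -0.1677 0.18 2.6
```

```text
t 0.53 pos [0.1832 0.5963 0.2209] F [-1.3902 -0.3637  0.0623] w 1.0
yaw -12.000728066176533 toolx [-0.0049  0.0025 -1.    ] tooly [-0.9781  0.2079  0.0053]
units xyz [-0.0925 -9.4362 -9.9109]
twist -2.4001456132353067
t 0.53 pos [0.1832 0.5963 0.2209] F [-1.3902 -0.3637  0.0623] w 1.0
yaw -12.000728066176533 toolx [-0.0049  0.0025 -1.    ] tooly [-0.9781  0.2079  0.0053]
units xyz [  0.9281 -13.0922 -16.7452]
twist -2.9201456132353067
```

```bash
python3 -m creep '[{"fingers":1,"x":0,"y":-2,"z":-2,"twist":-0.5}]' 20; python3 d.py 0.47 0.13 0.222 0
```

```text
time: 0.62
position: [0.2103, 0.5567, 0.2215]
tool_rot: [-1.084, 1.286, 1.085]
ft_force: [1.2, -0.4, 0.8]
grip_width: 1.0
t 0.62 pos [0.2103 0.5567 0.2215] F [ 1.1821 -0.3928  0.8086] w 1.0
yaw -9.66894696309316 toolx [-0.0014 -0.0006 -1.    ] tooly [-0.9858  0.168   0.0013]
units xyz [-0.0147 -8.1931 -9.4258]
twist -1.9337893926186323
```

```bash
python3 -m creep '[{"fingers":1,"x":0,"y":-8.2,"z":-9.4,"twist":-1.9},{"fingers":1,"x":0,"y":-8.2,"z":-9.4,"twist":-1.9},{"fingers":1,"x":0,"y":-8.2,"z":-9.4,"twist":-1.9},{"fingers":1,"x":0,"y":-8.2,"z":-9.4,"twist":-1.9},{"fingers":1,"x":0,"y":-8.2,"z":-9.4,"twist":-1.9},{"fingers":1,"x":0,"y":-8.2,"z":-9.4,"twist":-1.9},{"fingers":1,"x":0,"y":-8.2,"z":-9.4,"twist":-1.9},{"fingers":1,"x":0,"y":-8.2,"z":-9.4,"twist":-1.9},{"fingers":1,"x":0,"y":-8.2,"z":-9.4,"twist":-1.9},{"fingers":1,"x":0,"y":-8.2,"z":-9.4,"twist":-1.9},{"fingers":1,"x":0,"y":-8.2,"z":-9.4,"twist":-1.9},{"fingers":1,"x":0,"y":-8.2,"z":-9.4,"twist":-1.9},{"fingers":1,"x":0,"y":-8.2,"z":-9.4,"twist":-1.9}]'; python3 d.py 0.54 -0.1677 0.20 2.6
```

```text
time: 1.7
position: [0.4733, 0.1194, 0.2233]
tool_rot: [-1.196, 1.22, 1.188]
ft_force: [-0.2, -1.4, 1.5]
grip_width: 1.001
t 1.7 pos [0.4733 0.1194 0.2233] F [-0.2049 -1.3892  1.4678] w 1.001
yaw -1.3372266298680262 toolx [ 0.0035 -0.0029 -1.    ] tooly [-0.9997  0.0233 -0.0035]
units xyz [ 0.6101 -1.8314 -7.1356]
twist -0.7874453259736052
```

```bash
python3 -m creep '[{"fingers":1,"x":0,"y":-1.8,"z":-7.1,"twist":-0.8},{"fingers":1,"x":0.3,"y":-1.8,"z":-7.1,"twist":-0.8},{"fingers":1,"x":0.6,"y":-1.8,"z":-7.1,"twist":-0.8},{"fingers":1,"x":0.6,"y":-1.8,"z":-7.1,"twist":-0.8},{"fingers":1,"x":0.6,"y":-1.8,"z":-7.1,"twist":-0.8},{"fingers":1,"x":0.6,"y":-1.8,"z":-7.1,"twist":-0.8},{"fingers":1,"x":0.6,"y":-1.8,"z":-7.1,"twist":-0.8},{"fingers":1,"x":0.6,"y":-1.8,"z":-7.1,"twist":-0.8},{"fingers":1,"x":0.6,"y":-1.8,"z":-7.1,"twist":-0.8},{"fingers":1,"x":0.6,"y":-1.8,"z":-7.1,"twist":-0.8},{"fingers":1,"x":0.6,"y":-1.8,"z":-7.1,"twist":-0.8}]'; python3 d.py 0.556 -0.1677 0.058 2.6; python3 - <<'E'
from h import *
im=grab("wrist"); cv2.imwrite("pics/c_wrist.png",im["bgr"]); print(im["xyz"])
E
```

```text
time: 2.62
position: [0.5387, -0.1542, 0.1986]
tool_rot: [-1.254, 1.178, 1.255]
ft_force: [-0.6, 0.4, 0.4]
grip_width: 0.997
t 2.62 pos [ 0.5387 -0.1542  0.1986] F [-0.5576  0.404   0.4101] w 0.997
yaw 3.5302601790102384 toolx [ 0.      0.0013 -1.    ] tooly [-0.9981 -0.0616 -0.0001]
units xyz [ 3.5137 -0.4114 -0.3679]
twist 0.18605203580204766
[ 0.45951837 -0.15781538  0.36124618]
```

View pics/c_wrist.png

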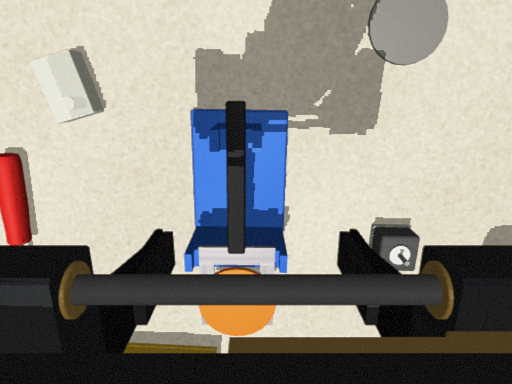

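```bash
python3 - <<'E'
from h import *
np.set_printoptions(precision=4,suppress=True)
im=grab("wrist"); hsv=cv2.cvtColor(im["bgr"],cv2.COLOR_BGR2HSV); P=cloud(im)
H,S,V=hsv[...,0],hsv[...,1],hsv[...,2]
print(P[130,236],P[200,236],P[320,238],P[190,210])
reg=np.zeros(V.shape,bool); reg[90:258,215:260]=1
m=reg&(V<70)&(P[...,2]>.07)&(P[...,2]<.1)
# handle edges per row -> rays on plane z=.084
mid=[]
for v in range(110,245,3):
    us=np.nonzero(m[v])[0]
    if len(us)>5: mid.append([(us.min()+us.max())/2,v,us.max()-us.min()+1])
mid=np.array(mid); print(len(mid),mid[:,2].mean())
w=onplane(im,mid[:,:2],.084); vx,vy,x0,y0=cv2.fitLine(np.ascontiguousarray(w[:,:2],np.float32),cv2.DIST_HUBER,0,.001,.001).ravel()
print("handle yaw deg",np.degrees(np.arctan2(vy,vx)),"pt",x0,y0,"y at x=.556",y0+(.556-x0)*vy/vx,"y at .661",y0+(.661-x0)*vy/vx)
vs,us=np.nonzero(m); print("rear end",onplane(im,[[236,vs.min()]],.084))
b=(H>105)&(H<128)&(S>120)&(V>60); b[:, :150]=0;b[:,330:]=0
q=P[b&(P[...,2]<.018)&(P[...,2]>.006)]; r=cv2.minAreaRect(np.ascontiguousarray(q[:,:2],np.float32)); print("cradle base",r)
print(cv2.boxPoints(r))
o=(H>5)&(H<22)&(S>130)&(V>100);o[:300]=0; o[:,:180]=0;o[:,300:]=0; o[336:]=0
vs,us=np.nonzero(o); print("disc rows",vs.min(),vs.max(),us.min(),us.max())
# lower visible contour, fit circle on plane .08
pts=[]
for v in range(306,334):
    u=np.nonzero(o[v])[0]
    if len(u)>3: pts+=[[u.min()-.0,v],[u.max()+.0,v]]
w=onplane(im,pts,.08)[:,:2]
A=np.c_[2*w,np.ones(len(w))]; c=np.linalg.lstsq(A,(w**2).sum(1),rcond=None)[0]; print("disc",c[:2],np.sqrt(c[2]+c[:2]@c[:2]))
E
```

```text
[ 0.491  -0.1715  0.0851] [ 0.5509 -0.1689  0.0848] [ 0.676  -0.1616  0.0816] [ 0.5649 -0.2003  0.0132]
45 18.2
handle yaw deg 2.6905615 pt 0.54190326 -0.16979447 y at x=.556 -0.16913201 y at .661 -0.16419767
rear end [[ 0.4682 -0.1726  0.084 ]]
cradle base ((0.5435490608215332, -0.17001935839653015), (0.13012298941612244, 0.09869382530450821), 2.521984338760376)
[[ 0.4764 -0.1236]
 [ 0.4807 -0.2222]
 [ 0.6107 -0.2165]
 [ 0.6064 -0.1179]]
disc rows 305 335 199 274
disc [ 0.6584 -0.1639] 0.036601044784087926
```

```bash
python3 d.py 0.556 -0.1685 0.058 2.65
```

```text
t 2.72 pos [ 0.5387 -0.1542  0.1987] F [ 0.1285  0.4259 -0.2894] w 1.0
yaw 3.565576694043997 toolx [ 0.0004  0.0011 -1.    ] tooly [-0.9981 -0.0622 -0.0004]
units xyz [ 3.517  -0.4078 -0.3882]
twist 0.18311533880879943
```

```bash
python3 -m creep '[{"fingers":1,"x":0.5,"y":-0.4,"z":-0.4,"twist":0.18},{"fingers":1,"x":1.2,"y":-0.4,"z":-0.4,"twist":0.18},{"fingers":1,"x":2.0,"y":-0.4,"z":-0.4,"twist":0.18},{"fingers":1,"x":2.7,"y":-0.4,"z":-0.4,"twist":0.18},{"fingers":1,"x":3.2,"y":-0.4,"z":-0.4,"twist":0.18},{"fingers":1,"x":3.5,"y":-0.4,"z":-0.4,"twist":0.18},{"fingers":1,"x":3.5,"y":-0.4,"z":-0.4,"twist":0.18},{"fingers":1,"x":3.5,"y":-0.4,"z":-0.4,"twist":0.18}]'; python3 d.py 0.556 -0.1685 0.058 2.65
```

```text
time: 3.38
position: [0.5557, -0.1706, 0.0589]
tool_rot: [-1.242, 1.188, 1.242]
ft_force: [-0.5, -0.6, 0.7]
grip_width: 0.996
t 3.38 pos [ 0.5557 -0.1706  0.0589] F [-0.4752 -0.5787  0.7144] w 0.996
yaw 2.5498529369062553 toolx [ 0.0002  0.0002 -1.    ] tooly [-0.999  -0.0445 -0.0002]
units xyz [ 0.0237 -0.0099  0.0528]
twist -0.02002941261874893
```

```bash
python3 -m creep '[{"fingers":0.6,"x":0,"y":0,"z":0.05,"twist":0},{"fingers":0.45,"x":0,"y":0,"z":0.05,"twist":0},{"fingers":0.35,"x":0,"y":0,"z":0.05,"twist":0},{"fingers":0.3,"x":0,"y":0,"z":0.05,"twist":0},{"fingers":0.26,"x":0,"y":0,"z":0.05,"twist":0},{"fingers":0.23,"x":0,"y":0,"z":0.05,"twist":0},{"fingers":0.21,"x":0,"y":0,"z":0.05,"twist":0},{"fingers":0.19,"x":0,"y":0,"z":0.05,"twist":0},{"fingers":0.17,"x":0,"y":0,"z":0.05,"twist":0},{"fingers":0.14,"x":0,"y":0,"z":0.05,"twist":0},{"fingers":0.1,"x":0,"y":0,"z":0.05,"twist":0},{"fingers":0,"x":0,"y":0,"z":0.05,"twist":0},{"fingers":0,"x":0,"y":0,"z":0.05,"twist":0}]' 50; python3 d.py 0.556 -0.1685 0.12 2.65;  python3 m1.py 2>&1 | grep -E "orange|yaw"
```

```text
time: 4.47
position: [0.5552, -0.1695, 0.0585]
tool_rot: [-1.241, 1.189, 1.241]
ft_force: [0.2, -0.5, -0.2]
grip_width: 0.172
t 4.47 pos [ 0.5552 -0.1695  0.0585] F [ 0.228  -0.5252 -0.1969] w 0.172
yaw 2.473179424646675 toolx [-0.     -0.0002 -1.    ] tooly [-0.9991 -0.0432  0.    ]
units xyz [-1.5378 -0.0207  0.0239]
twist -0.03536411507066495
scene orange [  0   0  27  18 254] ((8.270111083984375, 5.814774990081787), (13.957249641418457, 29.9045352935791), 65.69877624511719) [-0.2441 -1.6281  0.08  ] [ 0.026  -1.2757  0.2499]
scene orange [  0 100  28  19 166] ((10.604055404663086, 106.54212951660156), (11.079351425170898, 34.028175354003906), 55.99882507324219) [ 0.4076 -0.9886  0.08  ] [ 0.2694 -1.2061 -0.0834]
scene orange [159 212  28  22 452] ((172.55519104003906, 222.71875), (19.638425827026367, 27.21871566772461), 75.69525909423828) [ 0.6595 -0.1639  0.08  ] [ 0.6604 -0.1637  0.0803]
yaw 0.22493106 pt 0.57598925 -0.1650358
```

```bash
python3 -m creep '[{"fingers":0,"x":-0.02,"y":0,"z":0,"twist":0},{"fingers":0,"x":-0.07,"y":0,"z":0,"twist":0},{"fingers":0,"x":-0.16,"y":0,"z":0,"twist":0},{"fingers":0,"x":-0.29,"y":0,"z":0,"twist":0},{"fingers":0,"x":-0.45,"y":0,"z":0,"twist":0},{"fingers":0,"x":-0.63,"y":0,"z":0,"twist":0},{"fingers":0,"x":-0.81,"y":0,"z":0,"twist":0},{"fingers":0,"x":-0.99,"y":0,"z":0,"twist":0},{"fingers":0,"x":-1.16,"y":0,"z":0,"twist":0},{"fingers":0,"x":-1.30,"y":0,"z":0,"twist":0},{"fingers":0,"x":-1.41,"y":0,"z":0,"twist":0},{"fingers":0,"x":-1.47,"y":0,"z":0,"twist":0},{"fingers":0,"x":-1.5,"y":0,"z":0,"twist":0},{"fingers":0,"x":-1.5,"y":0,"z":0,"twist":0}]' 50; python3 - <<'E'
from h import *
a=grab("wrist");b=grab("scene")
cv2.imwrite("pics/d_wrist.png",a["bgr"]); cv2.imwrite("pics/d_scene.png",cv2.resize(b["bgr"][130:330,80:340],None,fx=3,fy=3))
E
python3 d.py .573 .1213 .1185 7.3
```

```text
time: 5.73
position: [0.5553, -0.1693, 0.1187]
tool_rot: [-1.241, 1.188, 1.241]
ft_force: [-0.3, 0.4, -2.4]
grip_width: 0.176
t 5.83 pos [ 0.555  -0.1692  0.1182] F [-0.0983 -0.2165 -3.1827] w 0.181
yaw 2.4875225834174612 toolx [-0.0005  0.0002 -1.    ] tooly [-0.9991 -0.0434  0.0005]
units xyz [-0.0053 -0.7641  7.2366]
twist -0.9624954833165077
```

View pics/d_wrist.png

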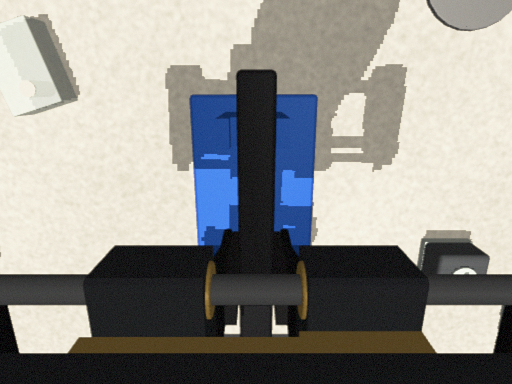

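View pics/d_scene.png

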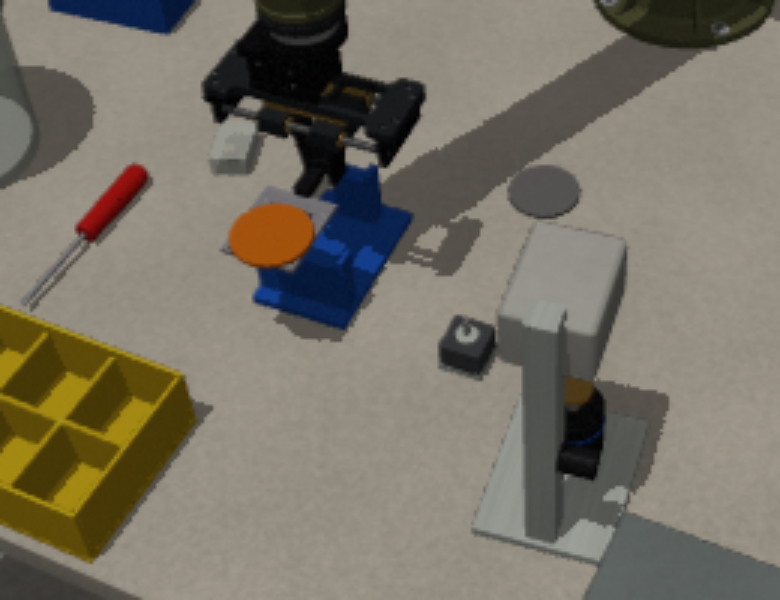

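```bash
python3 -m creep '[{"fingers":0,"x":0,"y":0,"z":0.01,"twist":0},{"fingers":0,"x":0,"y":0,"z":0.06,"twist":-0.01},{"fingers":0,"x":0,"y":-0.01,"z":0.19,"twist":-0.03},{"fingers":0,"x":0,"y":-0.02,"z":0.42,"twist":-0.06},{"fingers":0,"x":0,"y":-0.03,"z":0.75,"twist":-0.1},{"fingers":0,"x":0,"y":-0.04,"z":1.17,"twist":-0.16},{"fingers":0,"x":0,"y":-0.06,"z":1.69,"twist":-0.22},{"fingers":0,"x":0,"y":-0.08,"z":2.28,"twist":-0.3},{"fingers":0,"x":0,"y":-0.1,"z":2.93,"twist":-0.39},{"fingers":0,"x":0,"y":-0.13,"z":3.6,"twist":-0.48},{"fingers":0,"x":0,"y":-0.16,"z":4.26,"twist":-0.57},{"fingers":0,"x":0,"y":-0.18,"z":4.91,"twist":-0.66},{"fingers":0,"x":0,"y":-0.2,"z":5.5,"twist":-0.73},{"fingers":0,"x":0,"y":-0.22,"z":6.02,"twist":-0.8},{"fingers":0,"x":0,"y":-0.23,"z":6.44,"twist":-0.86},{"fingers":0,"x":0,"y":-0.24,"z":6.77,"twist":-0.9},{"fingers":0,"x":0,"y":-0.25,"z":7.0,"twist":-0.93},{"fingers":0,"x":0,"y":-0.26,"z":7.13,"twist":-0.95},{"fingers":0,"x":0,"y":-0.26,"z":7.18,"twist":-0.96},{"fingers":0,"x":0,"y":-0.26,"z":7.19,"twist":-0.96}]' 50; python3 - <<'E'
from h import *
a=grab("top");b=grab("scene")
cv2.imwrite("pics/e_top.png",cv2.resize(a["bgr"][80:240,150:330],None,fx=3.5,fy=3.5,interpolation=cv2.INTER_CUBIC)); cv2.imwrite("pics/e_scene.png",cv2.resize(b["bgr"][150:330,160:340],None,fx=3.3,fy=3.3,interpolation=cv2.INTER_CUBIC))
E
python3 d.py .573 .1213 .1185 7.3
```

```text
time: 7.5
position: [0.5532, 0.1182, 0.1186]
tool_rot: [-1.302, 1.147, 1.302]
ft_force: [0.0, 0.3, -2.3]
grip_width: 0.175
t 7.6 pos [0.5533 0.1173 0.1186] F [ 0.4466 -0.7515 -2.6842] w 0.175
yaw 7.192135818833374 toolx [ 0.     -0.0005 -1.    ] tooly [-0.9921 -0.1252  0.    ]
units xyz [ 0.0018 -0.5015  0.0386]
twist -0.021572836233325177
```

View pics/e_top.png

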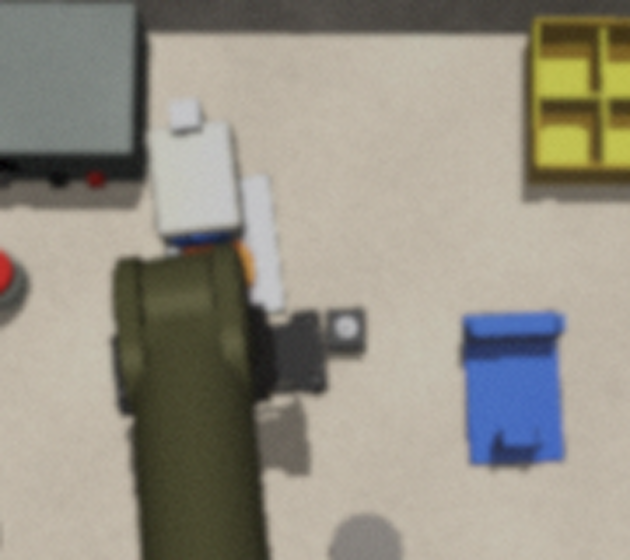

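View pics/e_scene.png

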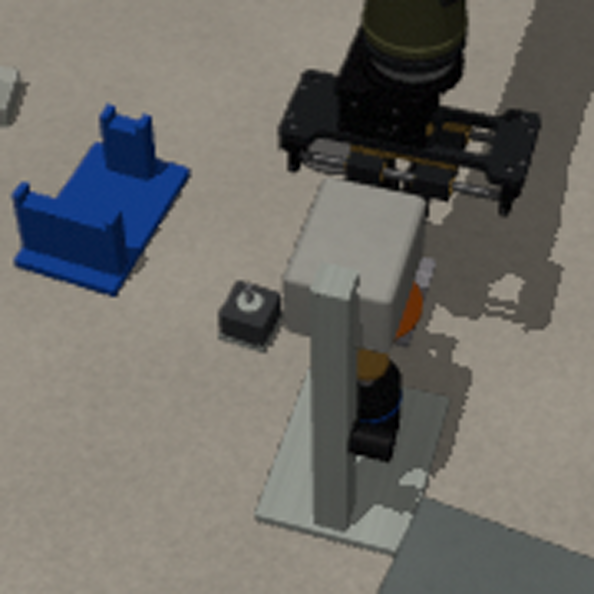

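```bash
cat > m2.py <<'E'
from h import *
from scipy.optimize import least_squares
np.set_printoptions(precision=4,suppress=True)
s,M=state()
for n in ("top","scene"):
    im=grab(n); hsv=cv2.cvtColor(im["bgr"],cv2.COLOR_BGR2HSV); P=cloud(im); H,S,V=hsv[...,0],hsv[...,1],hsv[...,2]
    reg=(P[...,0]>.55)&(P[...,0]<.78)&(P[...,1]>.05)&(P[...,1]<.25)
    o=reg&(H>5)&(H<22)&(S>120)&(P[...,2]>.105)&(P[...,2]<.17)
    q=P[o]; print(n,"disc",len(q)); 
    if len(q)>10:
        A=np.c_[q[:,:2]-q[:,:2].mean(0),np.ones(len(q))]; c=np.linalg.lstsq(A,q[:,2],rcond=None)[0]; print("plane",c,"min",q.min(0),"max",q.max(0))
    if n=="top":
        arm=(P[...,2]>.2)&(P[...,1]<.25)&(P[...,1]>.0)&(P[...,0]<.9)&~((S<40)&(V>110))
        a=P[arm]; f=(a[:,:2]-[.676,.1355])@[.992,.127]; 
        for z0,z1 in ((.2,.28),(.28,.35),(.35,.45),(.45,.6)):
            k=(a[:,2]>z0)&(a[:,2]<z1); 
            if k.sum(): print("arm",z0,k.sum(),"max station x",np.percentile(f[k],99.5),f[k].max())
    b=(H>105)&(H<128)&(S>120)&(P[...,1]<-.05)&(P[...,1]>-.3)&(P[...,0]>.4)&(P[...,0]<.8)
    q=P[b&(P[...,2]>.006)&(P[...,2]<.018)]; r=cv2.minAreaRect(np.ascontiguousarray(q[:,:2],np.float32)); print("cradle base",r)
    for nm,x0,x1 in (("rear",.46,.53),("front",.58,.66)):
        q=P[b&(P[...,2]>.064)&(P[...,0]>x0)&(P[...,0]<x1)]; r=cv2.minAreaRect(np.ascontiguousarray(q[:,:2],np.float32)); print(nm,len(q),r,q.min(0),q.max(0))
E
python3 m2.py
```

```text
top disc 18
plane [0.0467 0.0007 0.1401] min [0.6483 0.0999 0.137 ] max [0.6796 0.1577 0.1436]
arm 0.2 528 max station x -0.012986244788062535 -0.011032698432125329
arm 0.28 138 max station x -0.08908967949153099 -0.08874937930088983
arm 0.35 8 max station x -0.6009681664923261 -0.6009310253789844
arm 0.45 3148 max station x -0.08604565557472103 -0.0810159510166185
cradle base ((0.5581639409065247, -0.16865116357803345), (0.15151935815811157, 0.09351713955402374), 2.3658101558685303)
rear 70 ((0.5005890130996704, -0.17141228914260864), (0.018171392381191254, 0.04262975975871086), 2.134300470352173) [ 0.491  -0.1926  0.0646] [ 0.5094 -0.1498  0.0836]
front 131 ((0.6146261096000671, -0.16406692564487457), (0.018528318032622337, 0.0896172896027565), 2.9119226932525635) [ 0.6037 -0.209   0.0645] [ 0.6245 -0.119   0.0848]
scene disc 68
plane [-0.0027  0.0172  0.1392] min [0.622  0.1533 0.1328] max [0.6797 0.1677 0.146 ]
cradle base ((0.5602879524230957, -0.1691024899482727), (0.16398422420024872, 0.10059897601604462), 2.6658504009246826)
rear 96 ((0.5015299916267395, -0.17156946659088135), (0.022070564329624176, 0.04269866272807121), 8.294841766357422) [ 0.488  -0.1938  0.0643] [ 0.511  -0.1497  0.0846]
front 219 ((0.6146034598350525, -0.16690504550933838), (0.02529708482325077, 0.09618545323610306), 1.8811759948730469) [ 0.6021 -0.2148  0.064 ] [ 0.6287 -0.119   0.0831]
```

```bash
python3 - <<'E'
from h import *
from scipy.optimize import least_squares
np.set_printoptions(precision=4,suppress=True)
s,M=state(); f=-M[:2,1]; print("pred",s["position"][:2]+.1039*f+.001*np.array([-f[1],f[0]]))
allp=[]
for n in ("top","scene"):
    im=grab(n); hsv=cv2.cvtColor(im["bgr"],cv2.COLOR_BGR2HSV); P=cloud(im); H,S,V=hsv[...,0],hsv[...,1],hsv[...,2]
    reg=(P[...,0]>.55)&(P[...,0]<.78)&(P[...,1]>.05)&(P[...,1]<.25)
    o=reg&(H>5)&(H<22)&(S>120)&(P[...,2]>.105)&(P[...,2]<.17)
    vs,us=np.nonzero(o); print(n,us.min(),us.max(),vs.min(),vs.max())
    p=[]
    for v in np.unique(vs):
        p.append([us[vs==v].max()+.5,v])
    w=onplane(im,p,.140)[:,:2]; print(w)
    if n=="scene": allp.append(w)
w=np.vstack(allp)
r=least_squares(lambda c:np.hypot(*(w-c).T)-.038,[.656,.132],loss="soft_l1",f_scale=.001); print(r.x,r.fun)
E
```

```text
pred [0.6563 0.1312]
top 204 221 149 159
[[0.6828 0.1088]
 [0.6793 0.1053]
 [0.6759 0.1053]
 [0.6724 0.1018]
 [0.669  0.1018]
 [0.6655 0.0984]
 [0.662  0.0983]
 [0.6586 0.0983]
 [0.6551 0.0982]
 [0.6517 0.0982]
 [0.6482 0.0981]]
scene 280 287 235 252
[[0.6253 0.154 ]
 [0.6273 0.1575]
 [0.6304 0.1587]
 [0.6324 0.1621]
 [0.6355 0.1633]
 [0.6385 0.1645]
 [0.6415 0.1656]
 [0.6445 0.1668]
 [0.6475 0.1679]
 [0.6504 0.1691]
 [0.6544 0.168 ]
 [0.6573 0.1691]
 [0.6612 0.168 ]
 [0.6642 0.1691]
 [0.6681 0.168 ]
 [0.6719 0.1669]
 [0.6758 0.1658]
 [0.6806 0.1625]]
[0.6569 0.1316] [ 0.0007  0.0013 -0.0001  0.0011  0.0003 -0.0003 -0.0006 -0.0007 -0.0004
  0.0001 -0.0015 -0.0004 -0.0013  0.0003  0.0001  0.0004  0.0011  0.001 ]
```

```bash
python3 -m creep '[{"fingers":0,"x":0,"y":-0.01,"z":0,"twist":0},{"fingers":0,"x":0,"y":-0.04,"z":0.01,"twist":0},{"fingers":0,"x":0,"y":-0.1,"z":0.02,"twist":-0.02},{"fingers":0,"x":0,"y":-0.18,"z":0.03,"twist":-0.02},{"fingers":0,"x":0,"y":-0.28,"z":0.03,"twist":-0.02},{"fingers":0,"x":0,"y":-0.37,"z":0.04,"twist":-0.02},{"fingers":0,"x":0,"y":-0.43,"z":0.05,"twist":-0.02},{"fingers":0,"x":0,"y":-0.46,"z":0.05,"twist":-0.02},{"fingers":0,"x":0,"y":-0.47,"z":0.05,"twist":-0.02},{"fingers":0,"x":0,"y":-0.47,"z":0.05,"twist":-0.02},{"fingers":0,"x":0,"y":-0.47,"z":0.05,"twist":-0.02}]' 50; python3 d.py
cat > m3.py <<'E'
from h import *
import sys
from scipy.optimize import least_squares
np.set_printoptions(precision=4,suppress=True)
zt=float(sys.argv[1])
s,M=state(); f=-M[:2,1]; print("pred",s["position"][:2]+.1039*f+.001*np.array([-f[1],f[0]]))
im=grab("scene"); hsv=cv2.cvtColor(im["bgr"],cv2.COLOR_BGR2HSV); P=cloud(im); H,S,V=hsv[...,0],hsv[...,1],hsv[...,2]
reg=(P[...,0]>.55)&(P[...,0]<.78)&(P[...,1]>.05)&(P[...,1]<.25)
o=reg&(H>5)&(H<17)&(S>120)&(P[...,2]>zt-.03)&(P[...,2]<zt+.03)
cv2.imwrite("pics/%s.png"%sys.argv[2],cv2.resize(im["bgr"][180:300,220:340],None,fx=5,fy=5,interpolation=cv2.INTER_CUBIC))
vs,us=np.nonzero(o); print(len(us), "z",np.median(P[o][:,2]) if len(us) else None)
p=[[us[vs==v].max()+.5,v] for v in np.unique(vs)]
w=onplane(im,p,zt)[:,:2]
r=least_squares(lambda c:np.hypot(*(w-c).T)-.038,[.676,.135],loss="soft_l1",f_scale=.001); print(r.x,r.fun)
E
python3 m3.py .140 f_scene
```

```text
time: 8.72
position: [0.5714, 0.1228, 0.1185]
tool_rot: [-1.303, 1.146, 1.304]
ft_force: [-0.8, -0.0, -2.7]
grip_width: 0.18
t 8.72 pos [0.5714 0.1228 0.1185] F [-0.7593 -0.0306 -2.731 ] w 0.18
yaw 7.383324217430722 toolx [-0.0002  0.     -1.    ] tooly [-0.9917 -0.1285  0.0002]
pred [0.6744 0.1371]
136 z 0.13920095334978316
[0.6754 0.1374] [ 0.0015  0.0017  0.0001  0.001  -0.0001 -0.0009  0.0009  0.0006 -0.0019
 -0.0017 -0.0012 -0.0005 -0.0018 -0.0005 -0.0011  0.0007  0.0008  0.0013
  0.0008  0.0013]
```

View pics/f_scene.png

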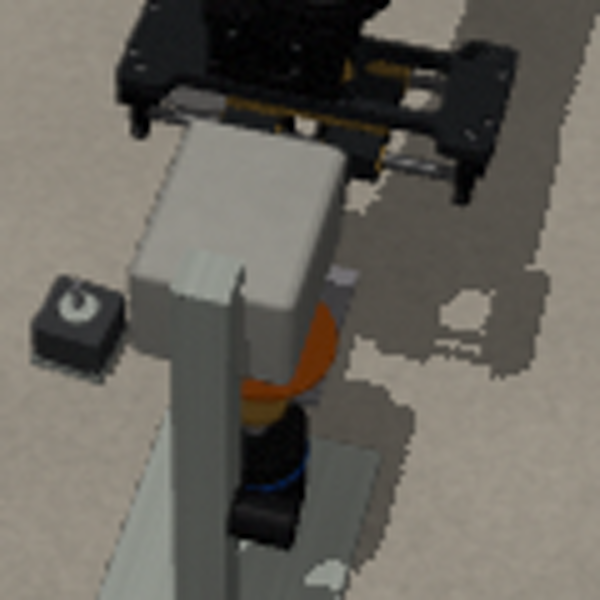

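```bash
python3 -m creep '[{"fingers":0,"x":0.02,"y":0,"z":-0.02,"twist":0},{"fingers":0,"x":0.08,"y":0,"z":-0.03,"twist":0},{"fingers":0,"x":0.17,"y":0,"z":-0.03,"twist":0},{"fingers":0,"x":0.28,"y":0,"z":-0.03,"twist":0},{"fingers":0,"x":0.4,"y":0,"z":-0.03,"twist":0},{"fingers":0,"x":0.52,"y":0,"z":-0.03,"twist":0},{"fingers":0,"x":0.63,"y":0,"z":-0.03,"twist":0},{"fingers":0,"x":0.72,"y":0,"z":-0.03,"twist":0},{"fingers":0,"x":0.79,"y":0,"z":-0.03,"twist":0},{"fingers":0,"x":0.83,"y":0,"z":-0.03,"twist":0},{"fingers":0,"x":0.86,"y":0,"z":-0.03,"twist":0},{"fingers":0,"x":0.86,"y":0,"z":-0.03,"twist":0}]' 50; python3 d.py; python3 m3.py .105 g_scene
```

```text
time: 9.77
position: [0.5717, 0.1216, 0.084]
tool_rot: [-1.303, 1.146, 1.304]
ft_force: [0.0, -0.9, -2.2]
grip_width: 0.175
t 9.77 pos [0.5717 0.1216 0.084 ] F [ 0.022  -0.9056 -2.238 ] w 0.175
yaw 7.384012079078127 toolx [-0.0002 -0.0001 -1.    ] tooly [-0.9917 -0.1285  0.0002]
pred [0.6746 0.1359]
242 z 0.10523617439842314
[0.6747 0.1359] [ 0.0007  0.0003  0.0003  0.0007  0.0015  0.0003 -0.0007 -0.0014  0.0007
  0.0005 -0.0019 -0.0015 -0.0009 -0.     -0.0011  0.0003 -0.0002 -0.0002
  0.0002  0.0011  0.0011  0.0008]
```

View pics/g_scene.png

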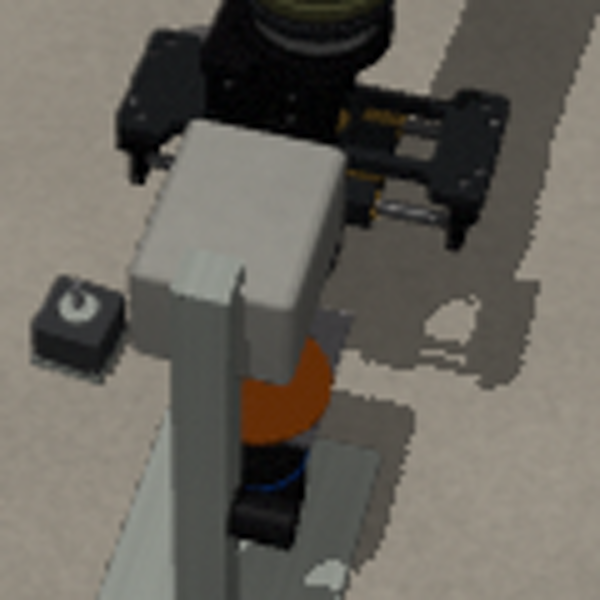

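```bash
python3 -m creep '[{"fingers":0,"x":0.02,"y":0,"z":0,"twist":0},{"fingers":0,"x":0.04,"y":0,"z":0,"twist":0},{"fingers":0,"x":0.06,"y":0,"z":0,"twist":0},{"fingers":0,"x":0.08,"y":0,"z":0,"twist":0},{"fingers":0,"x":0.1,"y":0,"z":0,"twist":0},{"fingers":0,"x":0.12,"y":0,"z":0,"twist":0},{"fingers":0,"x":0.14,"y":0,"z":0,"twist":0},{"fingers":0,"x":0.16,"y":0,"z":0,"twist":0},{"fingers":0,"x":0.18,"y":0,"z":0,"twist":0},{"fingers":0,"x":0.2,"y":0,"z":0,"twist":0},{"fingers":0,"x":0.23,"y":0,"z":0,"twist":0},{"fingers":0,"x":0.27,"y":0,"z":0,"twist":0},{"fingers":0,"x":0.31,"y":0,"z":0,"twist":0},{"fingers":0,"x":0.34,"y":0,"z":0,"twist":0},{"fingers":0,"x":0.36,"y":0,"z":0,"twist":0},{"fingers":0,"x":0.36,"y":0,"z":0,"twist":0},{"fingers":0,"x":0.36,"y":0,"z":0,"twist":0},{"fingers":0,"x":0.36,"y":0,"z":0,"twist":0}]' 50; python3 d.py; python3 m3.py .101 h_scene
```

```text
time: 11.32
position: [0.5718, 0.1216, 0.0698]
tool_rot: [-1.304, 1.145, 1.303]
ft_force: [-0.5, -0.6, -2.5]
grip_width: 0.176
t 11.32 pos [0.5718 0.1216 0.0698] F [-0.5464 -0.551  -2.4894] w 0.176
yaw 7.385464544715778 toolx [ 0.0002  0.0001 -1.    ] tooly [-0.9917 -0.1285 -0.0002]
pred [0.6747 0.136 ]
253 z 0.10115812437116711
[0.6752 0.1361] [ 0.0011  0.0007  0.0007  0.0011 -0.0005  0.0006 -0.0004 -0.0011  0.0009
  0.0007 -0.0018 -0.0014 -0.0008  0.     -0.0012  0.0002 -0.0003 -0.0003
  0.      0.0008  0.0008  0.0004  0.0033]
```

View pics/h_scene.png

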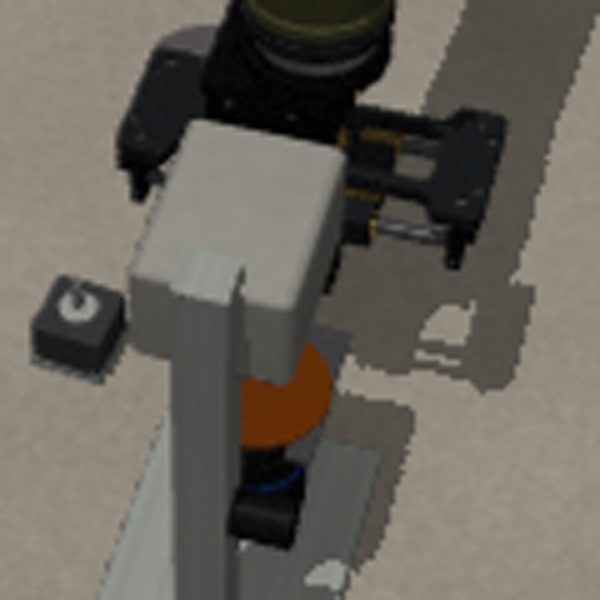

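```bash
python3 -m creep '[{"fingers":0,"x":0,"y":0.03,"z":0,"twist":0},{"fingers":0,"x":0,"y":0.12,"z":0,"twist":0},{"fingers":0,"x":0,"y":0.25,"z":0,"twist":0},{"fingers":0,"x":0,"y":0.4,"z":0,"twist":0},{"fingers":0,"x":0,"y":0.55,"z":0,"twist":0},{"fingers":0,"x":0,"y":0.7,"z":0,"twist":0},{"fingers":0,"x":0,"y":0.85,"z":0,"twist":0},{"fingers":0,"x":0,"y":1,"z":0,"twist":0},{"fingers":0,"x":0,"y":1.15,"z":0,"twist":0},{"fingers":0,"x":0,"y":1.3,"z":0,"twist":0},{"fingers":0,"x":0,"y":1.5,"z":0,"twist":0},{"fingers":0,"x":0,"y":1.7,"z":0,"twist":0},{"fingers":0,"x":0,"y":1.9,"z":0,"twist":0},{"fingers":0,"x":0,"y":2.1,"z":0,"twist":0},{"fingers":0,"x":0,"y":2.3,"z":0,"twist":0},{"fingers":0,"x":0,"y":2.45,"z":0,"twist":0},{"fingers":0,"x":0,"y":2.5,"z":0,"twist":0},{"fingers":0,"x":0,"y":2.5,"z":0,"twist":0}]' 50; python3 d.py .5552 -.1692 .1185 2.5; python3 m3.py .101 i_scene; python3 - <<'E'
from h import *
a=grab("top")
cv2.imwrite("pics/i_top.png",cv2.resize(a["bgr"][80:240,150:330],None,fx=3.5,fy=3.5,interpolation=cv2.INTER_CUBIC))
E
```

```text
time: 12.87
position: [0.4721, 0.1089, 0.0698]
tool_rot: [-1.303, 1.145, 1.304]
ft_force: [-0.2, -1.2, -1.6]
grip_width: 0.175
t 12.87 pos [0.4721 0.1089 0.0698] F [-0.2083 -1.2081 -1.5623] w 0.175
yaw 7.400068388347935 toolx [ 0.0001  0.0005 -1.    ] tooly [-0.9917 -0.1288 -0.0001]
units xyz [-1.2201 -1.1662 -7.161 ]
twist 0.980013677669587
pred [0.575  0.1232]
250 z 0.10095373854379891
[0.6761 0.1356] [ 0.0022  0.0017  0.0017 -0.0001  0.0005 -0.0008  0.0006 -0.0002 -0.0007
 -0.001  -0.001  -0.0007 -0.0002  0.0006 -0.0007  0.0006  0.     -0.0001
  0.0001 -0.0006  0.0006  0.0013  0.0024]
```

View pics/i_scene.png

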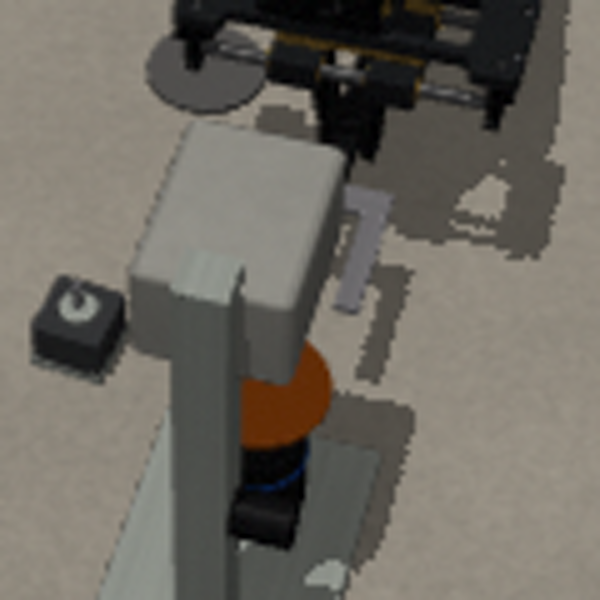

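View pics/i_top.png

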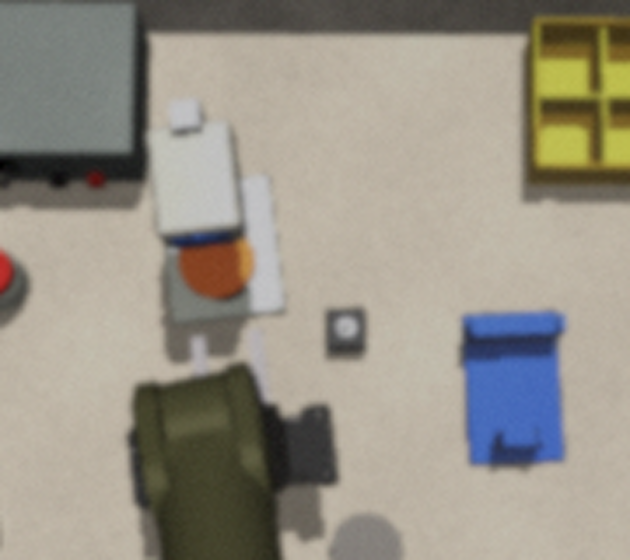

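```bash
python3 -m creep '[{"fingers":0,"x":-0.1,"y":0,"z":0,"twist":0},{"fingers":0,"x":-0.4,"y":0,"z":-0.05,"twist":0},{"fingers":0,"x":-0.8,"y":0,"z":-0.2,"twist":0},{"fingers":0,"x":-1.1,"y":0,"z":-0.5,"twist":0.05},{"fingers":0,"x":-1.22,"y":-0.05,"z":-0.95,"twist":0.1},{"fingers":0,"x":-1.22,"y":-0.1,"z":-1.5,"twist":0.18},{"fingers":0,"x":-1.22,"y":-0.2,"z":-2.1,"twist":0.27},{"fingers":0,"x":-1.22,"y":-0.3,"z":-2.75,"twist":0.36},{"fingers":0,"x":-1.22,"y":-0.4,"z":-3.4,"twist":0.45},{"fingers":0,"x":-1.22,"y":-0.5,"z":-4.05,"twist":0.54},{"fingers":0,"x":-1.22,"y":-0.6,"z":-4.7,"twist":0.63},{"fingers":0,"x":-1.22,"y":-0.72,"z":-5.3,"twist":0.72},{"fingers":0,"x":-1.22,"y":-0.84,"z":-5.85,"twist":0.8},{"fingers":0,"x":-1.22,"y":-0.95,"z":-6.3,"twist":0.87},{"fingers":0,"x":-1.22,"y":-1.04,"z":-6.65,"twist":0.92},{"fingers":0,"x":-1.22,"y":-1.11,"z":-6.9,"twist":0.96},{"fingers":0,"x":-1.22,"y":-1.15,"z":-7.06,"twist":0.98},{"fingers":0,"x":-1.22,"y":-1.17,"z":-7.14,"twist":0.98},{"fingers":0,"x":-1.22,"y":-1.17,"z":-7.16,"twist":0.98},{"fingers":0,"x":-1.22,"y":-1.17,"z":-7.16,"twist":0.98}]' 50; python3 d.py .5552 -.1694 .0585 2.5; python3 - <<'E'
from h import *
b=grab("scene")
cv2.imwrite("pics/j_scene.png",cv2.resize(b["bgr"][130:290,110:310],None,fx=4,fy=3.7,interpolation=cv2.INTER_CUBIC))
E
```

```text
time: 14.63
position: [0.5557, -0.1685, 0.1184]
tool_rot: [-1.241, 1.188, 1.242]
ft_force: [-1.1, 0.2, -1.1]
grip_width: 0.177
t 14.63 pos [ 0.5557 -0.1685  0.1184] F [-1.1388  0.2094 -1.148 ] w 0.177
yaw 2.52627879129503 toolx [-0.0004  0.0006 -1.    ] tooly [-0.999  -0.0441  0.0003]
units xyz [ 1.4987  0.0135 -0.0219]
twist 0.005255758259005994
```

View pics/j_scene.png

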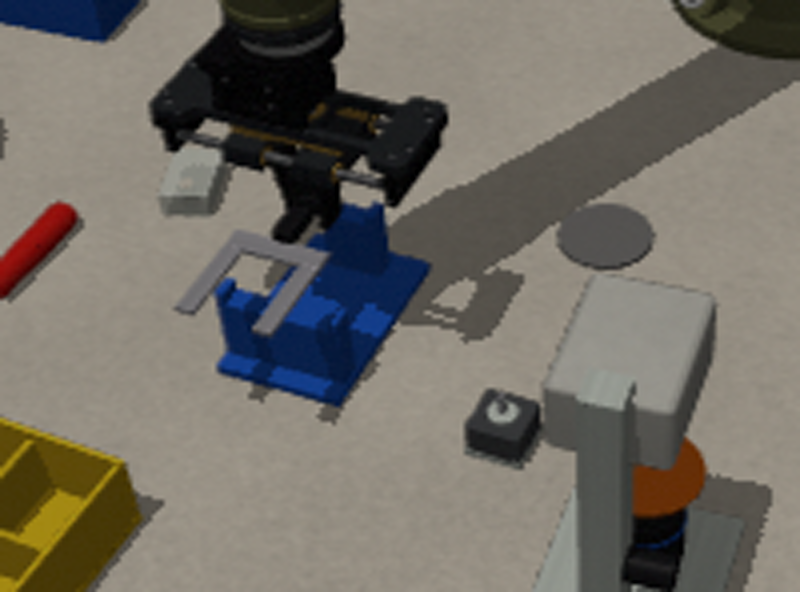

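```bash
python3 -m creep '[{"fingers":0,"x":0.1,"y":0.01,"z":-0.02,"twist":0},{"fingers":0,"x":0.3,"y":0.01,"z":-0.02,"twist":0},{"fingers":0,"x":0.55,"y":0.01,"z":-0.02,"twist":0},{"fingers":0,"x":0.8,"y":0.01,"z":-0.02,"twist":0},{"fingers":0,"x":1,"y":0.01,"z":-0.02,"twist":0},{"fingers":0,"x":1.15,"y":0.01,"z":-0.02,"twist":0},{"fingers":0,"x":1.27,"y":0.01,"z":-0.02,"twist":0},{"fingers":0,"x":1.36,"y":0.01,"z":-0.02,"twist":0},{"fingers":0,"x":1.42,"y":0.01,"z":-0.02,"twist":0},{"fingers":0,"x":1.46,"y":0.01,"z":-0.02,"twist":0},{"fingers":0,"x":1.48,"y":0.01,"z":-0.02,"twist":0},{"fingers":0,"x":1.49,"y":0.01,"z":-0.02,"twist":0},{"fingers":0,"x":1.49,"y":0.01,"z":-0.02,"twist":0}]' 50; python3 d.py .5552 -.1694 .0585 2.5
```

```text
time: 15.77
position: [0.5556, -0.1701, 0.0592]
tool_rot: [-1.241, 1.188, 1.241]
ft_force: [-0.3, -0.4, -2.1]
grip_width: 0.179
t 15.77 pos [ 0.5556 -0.1701  0.0592] F [-0.2834 -0.3961 -2.0938] w 0.179
yaw 2.4883387930999707 toolx [ 0.0005  0.     -1.    ] tooly [-0.9991 -0.0434 -0.0005]
units xyz [0.0167 0.0101 0.0171]
twist -0.0023322413800058507
```

```bash
python3 -m creep '[{"fingers":0,"x":0.02,"y":0,"z":0,"twist":0},{"fingers":0,"x":0.03,"y":0,"z":0,"twist":0},{"fingers":0.19,"x":0.03,"y":0,"z":0,"twist":0},{"fingers":0.22,"x":0.03,"y":0,"z":0,"twist":0},{"fingers":0.3,"x":0.03,"y":0,"z":0,"twist":0},{"fingers":0.5,"x":0.03,"y":0,"z":0,"twist":0},{"fingers":0.8,"x":0.03,"y":0,"z":0,"twist":0},{"fingers":0.8,"x":0.03,"y":0,"z":0,"twist":0},{"fingers":0.8,"x":-0.2,"y":0,"z":0,"twist":0},{"fingers":0.8,"x":-0.7,"y":0,"z":0,"twist":0},{"fingers":0.8,"x":-1.4,"y":0,"z":0,"twist":0},{"fingers":0.8,"x":-2.2,"y":0,"z":0,"twist":0},{"fingers":0.8,"x":-3,"y":0,"z":0,"twist":0},{"fingers":0.8,"x":-3.5,"y":0,"z":0,"twist":0},{"fingers":0.8,"x":-3.7,"y":0,"z":0,"twist":0},{"fingers":0.8,"x":-3.7,"y":0,"z":0,"twist":0}]' 20; python3 d.py; python3 - <<'E'
from h import *
b=grab("scene");w=grab("wrist")
cv2.imwrite("pics/k_scene.png",cv2.resize(b["bgr"][130:290,110:310],None,fx=4,fy=3.7,interpolation=cv2.INTER_CUBIC))
cv2.imwrite("pics/k_wrist.png",w["bgr"])
np.set_printoptions(precision=4,suppress=True)
P=cloud(w); hsv=cv2.cvtColor(w["bgr"],cv2.COLOR_BGR2HSV); V=hsv[...,2]
m=(V<70)&(P[...,2]>.07)&(P[...,2]<.1)&(P[...,0]<.63)&(P[...,0]>.43)&(abs(P[...,1]+.17)<.03)
q=P[m]; l=cv2.fitLine(np.ascontiguousarray(q[:,:2],np.float32),cv2.DIST_HUBER,0,.001,.001).ravel()
print(len(q),np.degrees(np.arctan2(l[1],l[0])),l[2:],q.min(0),q.max(0),"y at .661",l[3]+(.661-l[2])*l[1]/l[0])
k=np.polyfit(q[:,0],q[:,2],1); print("z slope",k)
E
```

```text
time: 17.1
position: [0.5567, -0.1706, 0.2094]
tool_rot: [-1.243, 1.185, 1.238]
ft_force: [-0.2, -0.1, 0.0]
grip_width: 0.799
t 17.1 pos [ 0.5567 -0.1706  0.2094] F [-0.2188 -0.1166  0.0112] w 0.799
yaw 2.480449292219701 toolx [ 0.0045 -0.0001 -1.    ] tooly [-0.9991 -0.0433 -0.0045]
2688 2.4420173 [ 0.531  -0.1695] [ 0.4687 -0.1799  0.0719] [ 0.6017 -0.1407  0.0868] y at .661 -0.16398412
z slope [-0.0015  0.0852]
```

View pics/k_scene.png

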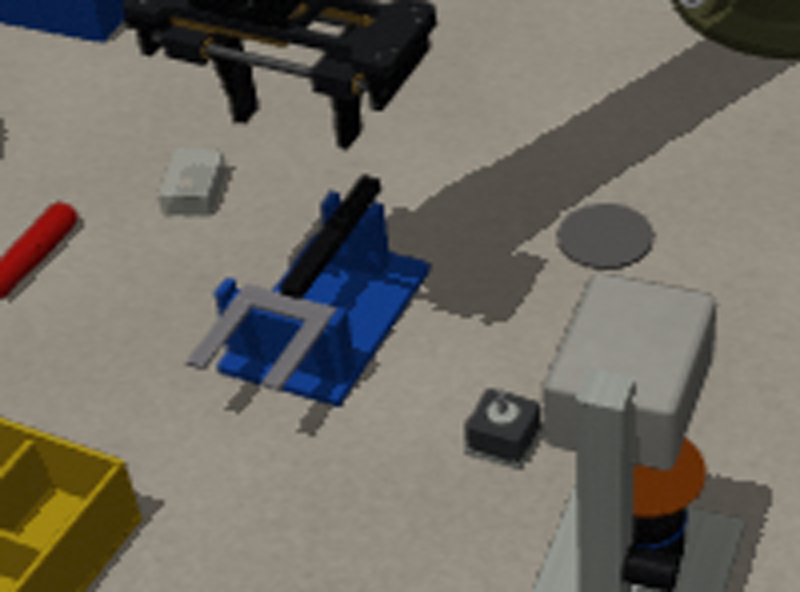

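View pics/k_wrist.png

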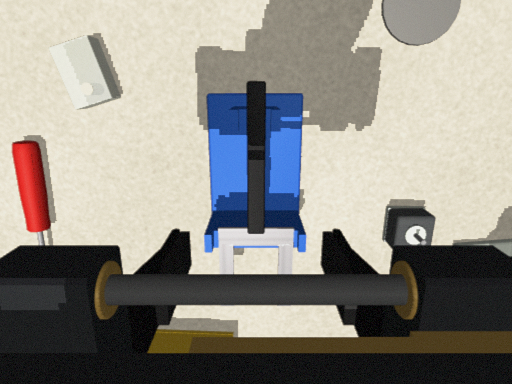

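```bash
python3 -m creep '[{"fingers":0.4,"x":-0.8,"y":0.1,"z":0.3,"twist":0},{"fingers":0,"x":-1.6,"y":0.2,"z":0.9,"twist":-0.1},{"fingers":0,"x":-2.3,"y":0.3,"z":1.6,"twist":-0.2},{"fingers":0,"x":-2.9,"y":0.4,"z":2.4,"twist":-0.4},{"fingers":0,"x":-3.4,"y":0.5,"z":3.2,"twist":-0.5},{"fingers":0,"x":-3.9,"y":0.6,"z":4,"twist":-0.7},{"fingers":0,"x":-4.4,"y":0.65,"z":4.8,"twist":-0.9},{"fingers":0,"x":-4.9,"y":0.65,"z":5.5,"twist":-1},{"fingers":0,"x":-5.2,"y":0.65,"z":6,"twist":-1.1},{"fingers":0,"x":-5.3,"y":0.65,"z":6.3,"twist":-1.1},{"fingers":0,"x":-5.3,"y":0.65,"z":6.3,"twist":-1.1},{"fingers":0,"x":-5.3,"y":0.65,"z":6.3,"twist":-1.1}]' 20; python3 d.py; python3 -c "
from h import *
print(state()[0]['joint_positions'].round(3))"
```

```text
time: 18.2
position: [0.5183, 0.08, 0.417]
tool_rot: [-1.311, 1.144, 1.312]
ft_force: [0.2, -1.1, -0.8]
grip_width: 0.029
t 18.2 pos [0.5183 0.08   0.417 ] F [ 0.1841 -1.059  -0.7636] w 0.029
yaw 7.97187900972871 toolx [-0.0028 -0.0022 -1.    ] tooly [-0.9903 -0.1387  0.003 ]
[-0.737  0.021  0.548  1.419 -0.01   1.708  1.52 ]
```

```bash
python3 -m creep '[{"fingers":0,"x":-1,"y":0,"z":0,"twist":0},{"fingers":0,"x":-2,"y":0,"z":0,"twist":0},{"fingers":0,"x":-3,"y":0,"z":0,"twist":0},{"fingers":0,"x":-4,"y":0,"z":0,"twist":0},{"fingers":0,"x":-5,"y":0,"z":0,"twist":0},{"fingers":0,"x":-6,"y":0,"z":0,"twist":0},{"fingers":0,"x":-6,"y":0,"z":0,"twist":0}]' ; python3 d.py; python3 -c "
from h import *
print(state()[0]['joint_positions'].round(3))"
```

```text
time: 18.78
position: [0.5134, 0.077, 0.6071]
tool_rot: [-1.328, 1.1, 1.271]
ft_force: [-0.9, 0.3, 0.5]
grip_width: 0.007
t 18.78 pos [0.5134 0.077  0.6071] F [-0.9478  0.2647  0.5113] w 0.007
yaw 7.742787800494185 toolx [ 0.0511  0.0082 -0.9987] tooly [-0.9896 -0.1345 -0.0517]
[-0.57   0.123  0.452  0.926 -0.062  2.052  1.553]
```

```bash
python3 -m creep '[{"fingers":0,"x":-1,"y":0,"z":0,"twist":0},{"fingers":0,"x":-2,"y":0,"z":0,"twist":0},{"fingers":0,"x":-3,"y":0,"z":0,"twist":0},{"fingers":0,"x":-4,"y":0,"z":0,"twist":0},{"fingers":0,"x":-5,"y":0,"z":0,"twist":0},{"fingers":0,"x":-5,"y":0,"z":0,"twist":0}]' ; python3 d.py; python3 -c "
from h import *
print(state()[0]['joint_positions'].round(3))"
```

```text
time: 19.28
position: [0.4982, 0.0767, 0.6318]
tool_rot: [-1.349, 1.059, 1.238]
ft_force: [1.0, 0.9, 0.4]
grip_width: 0.008
t 19.28 pos [0.4982 0.0767 0.6318] F [0.9979 0.9085 0.3605] w 0.008
yaw 7.926194986167205 toolx [ 0.0997  0.016  -0.9949] tooly [-0.9854 -0.1372 -0.1009]
[-0.771  0.078  0.644  0.926 -0.056  2.052  1.551]
```

```bash
for i in 1; do python3 -m creep '[{"fingers":0,"x":-3,"y":0,"z":0,"twist":0}]' >/dev/null; python3 d.py; done; python3 -m creep '[{"fingers":0,"x":-3,"y":0,"z":0,"twist":0}]'; python3 d.py;python3 -c "
from h import *
print(state()[0]['joint_positions'].round(3))"
```

```text
t 19.37 pos [0.4941 0.077  0.6448] F [-0.5924  1.6604 -0.0058] w 0.005
yaw 7.95521402957288 toolx [ 0.1271  0.0189 -0.9917] tooly [-0.9822 -0.1373 -0.1285]
time: 19.45
position: [0.4879, 0.0755, 0.6631]
tool_rot: [-1.372, 1.007, 1.191]
ft_force: [-1.6, 0.1, 0.7]
grip_width: 0.004
t 19.45 pos [0.4879 0.0755 0.6631] F [-1.5545  0.0994  0.7323] w 0.004
yaw 7.927559995554603 toolx [ 0.1633  0.0259 -0.9862] tooly [-0.9768 -0.136  -0.1653]
[-0.961  0.038  0.808  0.897 -0.031  2.052  1.537]
```

```bash
python3 -m creep '[{"fingers":0,"x":-3,"y":-1,"z":0,"twist":0}]' >/dev/null;python3 -m creep '[{"fingers":0,"x":-3,"y":-1,"z":0,"twist":0}]' >/dev/null; python3 -m creep '[{"fingers":0,"x":-3,"y":-1,"z":0,"twist":0}]' >/dev/null; python3 d.py;python3 -c "
from h import *
print(state()[0]['joint_positions'].round(3))"
```

```text
t 19.7 pos [0.4997 0.0771 0.7118] F [ 0.6428 -0.9551 -0.4178] w 0.008
yaw 7.994180320426908 toolx [ 0.2635  0.0432 -0.9637] tooly [-0.9544 -0.134  -0.2669]
[-0.878  0.064  0.762  0.772 -0.062  2.052  1.552]
```

Good: ~2° per call and the null-space drift reversed. Continue.

```bash
python3 -m creep '[{"fingers":0,"x":-3,"y":-1.5,"z":0,"twist":0}]' >/dev/null;python3 -m creep '[{"fingers":0,"x":-3,"y":-1.5,"z":0,"twist":0}]' >/dev/null; python3 -m creep '[{"fingers":0,"x":-3,"y":-1.5,"z":0,"twist":0}]' >/dev/null; python3 -m creep '[{"fingers":0,"x":-3,"y":-1.5,"z":0,"twist":0}]' >/dev/null; python3 -m creep '[{"fingers":0,"x":-3,"y":-1.5,"z":0,"twist":0}]' >/dev/null; python3 d.py;python3 -c "
from h import *
print(state()[0]['joint_positions'].round(3))"
```

```text
t 20.12 pos [0.516  0.0774 0.7881] F [ 0.1683 -0.4688 -0.4343] w 0.007
yaw 7.8232284005034005 toolx [ 0.4173  0.066  -0.9064] tooly [-0.898  -0.1234 -0.4224]
[-0.587  0.114  0.51   0.551 -0.094  2.052  1.555]
```

```bash
python3 -m creep '[{"fingers":0,"x":-3,"y":-2,"z":0,"twist":0}]' >/dev/null;python3 -m creep '[{"fingers":0,"x":-3,"y":-2,"z":0,"twist":0}]' >/dev/null; python3 -m creep '[{"fingers":0,"x":-3,"y":-2,"z":0,"twist":0}]' >/dev/null; python3 -m creep '[{"fingers":0,"x":-3,"y":-2,"z":0,"twist":0}]' >/dev/null; python3 -m creep '[{"fingers":0,"x":-3,"y":-2,"z":0,"twist":0}]' >/dev/null; python3 d.py;python3 -c "
from h import *
print(state()[0]['joint_positions'].round(3))"
```

```text
t 20.53 pos [0.5167 0.076  0.8603] F [-0.1993  0.2045 -0.2668] w 0.005
yaw 7.730260872387418 toolx [ 0.5568  0.0871 -0.8261] tooly [-0.8186 -0.1111 -0.5635]
[-0.469  0.156  0.454  0.345 -0.15   2.052  1.558]
```

```bash
python3 -m creep '[{"fingers":0,"x":-3,"y":-2,"z":0,"twist":0}]' >/dev/null;python3 -m creep '[{"fingers":0,"x":-3,"y":-2,"z":0,"twist":0}]' >/dev/null; python3 -m creep '[{"fingers":0,"x":-3,"y":-2,"z":0,"twist":0}]' >/dev/null; python3 d.py;python3 -c "
from h import *
print(state()[0]['joint_positions'].round(3), state()[1])"
```

```text
t 20.78 pos [0.4996 0.0725 0.9018] F [ 0.9083 -0.3883  0.7924] w 0.006
yaw 7.636543867183006 toolx [ 0.6305  0.0982 -0.7699] tooly [-0.7632 -0.1023 -0.6381]
[-0.465  0.154  0.499  0.255 -0.197  2.052  1.558] [[ 0.63054665 -0.76316028 -0.14141183]
 [ 0.09815986 -0.10232278  0.9898963 ]
 [-0.76991919 -0.63805676  0.01039242]]
```

```bash
python3 d.py .596 .125 .30; python3 d.py .616 .128 .118
```

```text
t 20.78 pos [0.4996 0.0725 0.9018] F [ 0.9083 -0.3883  0.7924] w 0.006
yaw 7.636543867183006 toolx [ 0.6305  0.0982 -0.7699] tooly [-0.7632 -0.1023 -0.6381]
units xyz [13.2318  7.6273  0.8027]
t 20.78 pos [0.4996 0.0725 0.9018] F [ 0.9083 -0.3883  0.7924] w 0.006
yaw 7.636543867183006 toolx [ 0.6305  0.0982 -0.7699] tooly [-0.7632 -0.1023 -0.6381]
units xyz [17.0575 10.1412  0.759 ]
```

```bash
python3 -m creep '[{"fingers":0,"x":0.4,"y":0.2,"z":0,"twist":0},{"fingers":0,"x":1,"y":0.6,"z":0.1,"twist":0},{"fingers":0,"x":1.7,"y":1,"z":0.1,"twist":0},{"fingers":0,"x":2.5,"y":1.4,"z":0.2,"twist":0},{"fingers":0,"x":3.3,"y":1.9,"z":0.2,"twist":0},{"fingers":0,"x":4.1,"y":2.4,"z":0.3,"twist":0},{"fingers":0,"x":4.9,"y":2.8,"z":0.3,"twist":0},{"fingers":0,"x":5.7,"y":3.3,"z":0.4,"twist":0},{"fingers":0,"x":6.5,"y":3.8,"z":0.4,"twist":0}]'; python3 d.py .596 .125 .30; python3 -c "
from h import *
print(state()[0]['joint_positions'].round(3))"
```

```text
time: 21.53
position: [0.5336, 0.0959, 0.6697]
tool_rot: [-1.513, 0.579, 0.806]
ft_force: [-0.0, -1.0, 0.9]
grip_width: 0.005
t 21.53 pos [0.5336 0.0959 0.6697] F [-0.0289 -0.9875  0.9225] w 0.005
yaw 8.174559205262467 toolx [ 0.6284  0.1022 -0.7711] tooly [-0.7634 -0.1097 -0.6366]
units xyz [8.1817 4.612  0.4022]
[-0.333 -0.301  0.034  1.345  0.098  1.412  1.44 ]
```

```bash
python3 -m creep '[{"fingers":0,"x":0.8,"y":0.2,"z":0,"twist":0},{"fingers":0,"x":1.7,"y":0.6,"z":0.1,"twist":0},{"fingers":0,"x":2.6,"y":1,"z":0.1,"twist":0},{"fingers":0,"x":3.5,"y":1.5,"z":0.2,"twist":0},{"fingers":0,"x":4.4,"y":2,"z":0.2,"twist":0},{"fingers":0,"x":5.2,"y":2.5,"z":0.3,"twist":0},{"fingers":0,"x":6,"y":3,"z":0.3,"twist":0},{"fingers":0,"x":6.8,"y":3.5,"z":0.4,"twist":0},{"fingers":0,"x":7.5,"y":4.1,"z":0.4,"twist":0},{"fingers":0,"x":8,"y":4.5,"z":0.4,"twist":0},{"fingers":0,"x":8.2,"y":4.6,"z":0.4,"twist":0},{"fingers":0,"x":8.2,"y":4.6,"z":0.4,"twist":0}]'; python3 d.py .616 .128 .118; python3 -c "
from h import *
print(state()[0]['joint_positions'].round(3),state()[1])"; python3 m3.py .101 l_scene
```

```text
time: 22.53
position: [0.5969, 0.1239, 0.2993]
tool_rot: [-1.512, 0.582, 0.805]
ft_force: [0.3, 0.2, -0.3]
grip_width: 0.003
t 22.53 pos [0.5969 0.1239 0.2993] F [ 0.3122  0.1823 -0.2719] w 0.003
yaw 8.083425222704257 toolx [ 0.6272  0.1001 -0.7724] tooly [-0.7648 -0.1086 -0.6351]
units xyz [ 3.8113  2.502  -0.0063]
[-0.108 -0.266 -0.163  2.064  0.058  0.657  1.402] [[ 0.62719179 -0.76478193 -0.14744167]
 [ 0.10005749 -0.10861888  0.9890351 ]
 [-0.77241113 -0.63506735  0.00839729]]
pred [0.6762 0.1359]
250 z 0.10099340673854273
[0.6764 0.1357] [ 0.0023  0.0019  0.0018 -0.      0.0006 -0.0007  0.0006 -0.0002 -0.0007
 -0.001  -0.001  -0.0008 -0.0003  0.0005 -0.0008  0.0005 -0.0002 -0.0003
 -0.0001  0.0006  0.0004  0.0011  0.0022]
```

View pics/l_scene.png

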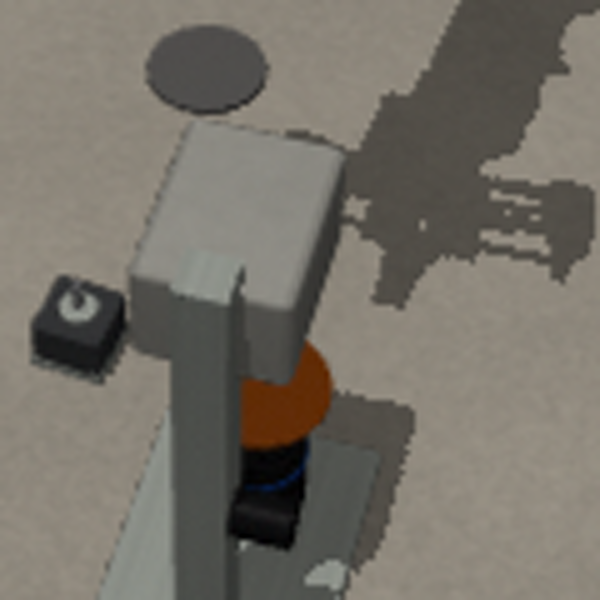

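```bash
python3 -m creep '[{"fingers":0,"x":0.3,"y":0.25,"z":0,"twist":0},{"fingers":0,"x":0.8,"y":0.65,"z":0,"twist":0},{"fingers":0,"x":1.4,"y":1.1,"z":0,"twist":0},{"fingers":0,"x":2.0,"y":1.5,"z":0,"twist":0},{"fingers":0,"x":2.6,"y":1.9,"z":0,"twist":0},{"fingers":0,"x":3.2,"y":2.2,"z":0,"twist":0},{"fingers":0,"x":3.6,"y":2.4,"z":0,"twist":0},{"fingers":0,"x":3.8,"y":2.5,"z":0,"twist":0},{"fingers":0,"x":3.8,"y":2.5,"z":0,"twist":0}]'; python3 d.py .6805 .1365 .119; python3 -c "
from h import *
print(state()[0]['joint_positions'].round(3))
for n in ('top','scene'):
    a=grab(n); r=a['bgr'][80:240,150:330] if n=='top' else a['bgr'][140:300,200:350]
    cv2.imwrite('pics/m_%s.png'%n,cv2.resize(r,None,fx=3.6,fy=3.6,interpolation=cv2.INTER_CUBIC))
cv2.imwrite('pics/m_wrist.png',grab('wrist')['bgr'])"
```

```text
time: 23.33
position: [0.6198, 0.1291, 0.1233]
tool_rot: [-1.514, 0.577, 0.8]
ft_force: [-0.3, -0.1, 0.1]
grip_width: 0.005
t 23.33 pos [0.6198 0.1291 0.1233] F [-0.2555 -0.1159  0.1335] w 0.005
yaw 8.0820496907256 toolx [ 0.6323  0.1005 -0.7682] tooly [-0.7606 -0.108  -0.6402]
units xyz [ 1.0605 -1.1042 -0.0424]
[-0.026 -0.016 -0.271  2.237  0.361  0.245  1.097]
```

View pics/m_scene.png

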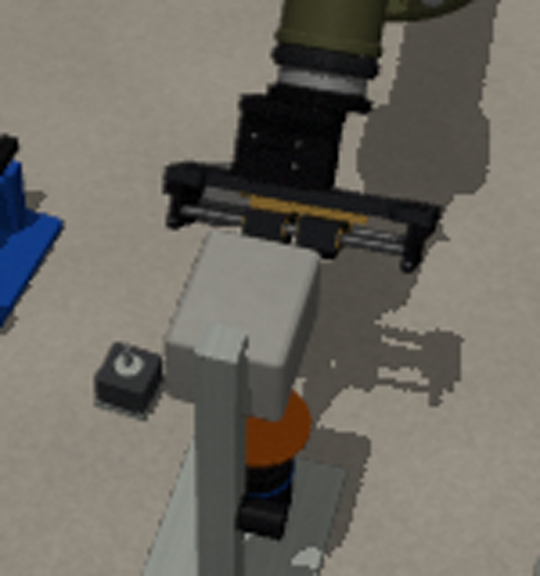

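View pics/m_top.png

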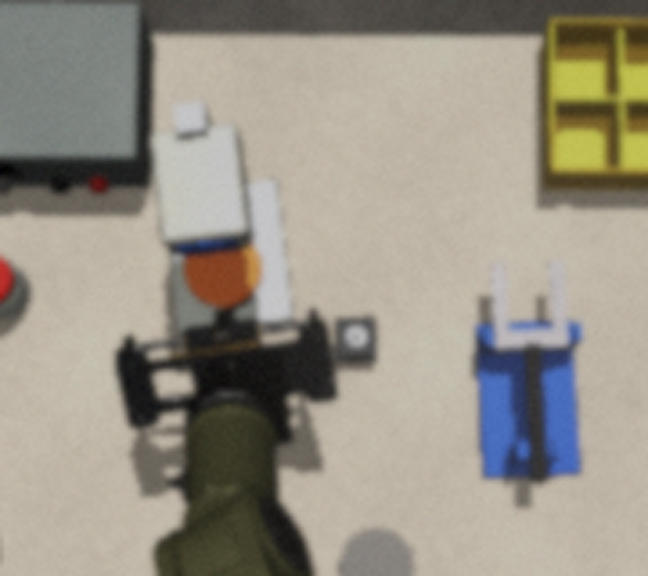

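View pics/m_wrist.png

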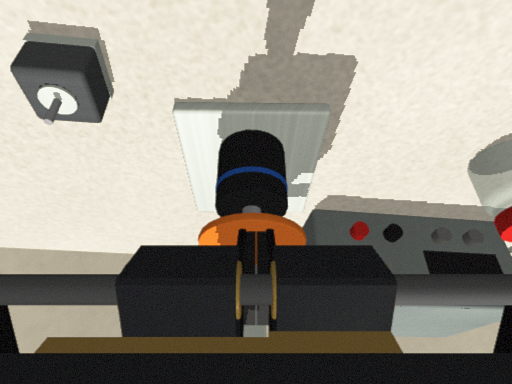

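```bash
python3 -m creep '[{"fingers":0,"x":0.08,"y":0.06,"z":0,"twist":0},{"fingers":0,"x":0.18,"y":0.11,"z":0,"twist":0},{"fingers":0,"x":0.26,"y":0.01,"z":0,"twist":0},{"fingers":0,"x":0.36,"y":-0.11,"z":-0.01,"twist":0},{"fingers":0,"x":0.46,"y":-0.23,"z":-0.01,"twist":0},{"fingers":0,"x":0.56,"y":-0.35,"z":-0.02,"twist":0},{"fingers":0,"x":0.66,"y":-0.47,"z":-0.02,"twist":0},{"fingers":0,"x":0.76,"y":-0.59,"z":-0.03,"twist":0},{"fingers":0,"x":0.86,"y":-0.71,"z":-0.03,"twist":0},{"fingers":0,"x":0.95,"y":-0.82,"z":-0.04,"twist":0},{"fingers":0,"x":1.03,"y":-0.91,"z":-0.04,"twist":0},{"fingers":0,"x":1.1,"y":-0.99,"z":-0.04,"twist":0},{"fingers":0,"x":1.12,"y":-1.02,"z":-0.04,"twist":0},{"fingers":0,"x":1.12,"y":-1.02,"z":-0.04,"twist":0}]'; python3 d.py .680 .1365 .085; python3 m3.py .101 n_scene; python3 -c "
from h import *
a=grab('top'); r=a['bgr'][80:240,150:330] 
cv2.imwrite('pics/n_top.png',cv2.resize(r,None,fx=3.6,fy=3.6,interpolation=cv2.INTER_CUBIC))
cv2.imwrite('pics/n_wrist.png',grab('wrist')['bgr'])"
```

```text
time: 24.65
position: [0.6789, 0.1369, 0.1154]
tool_rot: [-1.514, 0.576, 0.8]
ft_force: [-0.6, 0.3, 0.8]
grip_width: 0.004
t 24.65 pos [0.6789 0.1369 0.1154] F [-0.5916  0.335   0.793 ] w 0.004
yaw 8.10227420750796 toolx [ 0.6328  0.1012 -0.7677] tooly [-0.7601 -0.1082 -0.6407]
units xyz [ 0.5994  0.4677 -0.0209]
pred [0.7578 0.1489]
250 z 0.1011561452590326
[0.6752 0.1356] [ 0.0012  0.0008  0.0009  0.0013 -0.0002  0.0009 -0.0001 -0.0008 -0.0012
 -0.0014 -0.0013 -0.001  -0.0004  0.0005 -0.0007  0.0006  0.0002  0.0001
  0.0005 -0.0002  0.0012  0.002 ]
```

View pics/n_top.png

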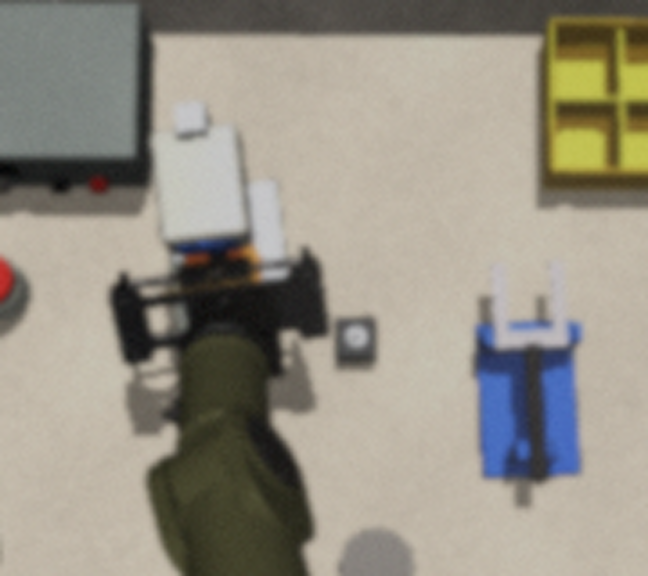

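View pics/n_wrist.png

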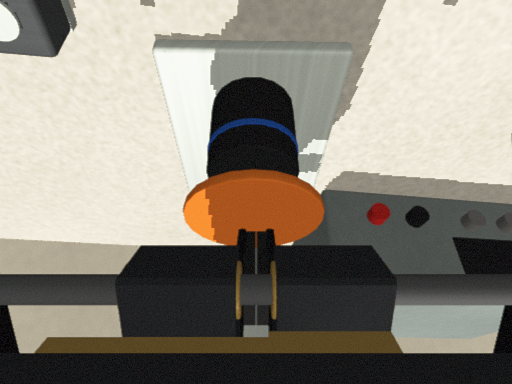

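```bash
python3 -m creep '[{"fingers":0,"x":0.02,"y":0.016,"z":0,"twist":0},{"fingers":0,"x":0.04,"y":0.032,"z":0,"twist":0},{"fingers":0,"x":0.06,"y":0.05,"z":0,"twist":0},{"fingers":0,"x":0.08,"y":0.066,"z":0,"twist":0},{"fingers":0,"x":0.1,"y":0.083,"z":0,"twist":0},{"fingers":0,"x":0.12,"y":0.1,"z":0,"twist":0},{"fingers":0,"x":0.14,"y":0.117,"z":0,"twist":0},{"fingers":0,"x":0.16,"y":0.133,"z":0,"twist":0},{"fingers":0,"x":0.16,"y":0.133,"z":0,"twist":0}]'; python3 d.py; python3 -m creep '[{"fingers":0,"x":0.02,"y":0.016,"z":0,"twist":0},{"fingers":0,"x":0.04,"y":0.032,"z":0,"twist":0},{"fingers":0,"x":0.06,"y":0.05,"z":0,"twist":0},{"fingers":0,"x":0.08,"y":0.066,"z":0,"twist":0},{"fingers":0,"x":0.08,"y":0.066,"z":0,"twist":0}]'; python3 m3.py .101 o_scene
```

```text
time: 25.55
position: [0.6788, 0.137, 0.1074]
tool_rot: [-1.514, 0.575, 0.8]
ft_force: [-1.8, 0.4, 0.9]
grip_width: 0.007
t 25.55 pos [0.6788 0.137  0.1074] F [-1.8158  0.383   0.9386] w 0.007
yaw 8.1127567957634 toolx [ 0.6332  0.1012 -0.7673] tooly [-0.7597 -0.1083 -0.6412]
time: 25.97
position: [0.6789, 0.137, 0.1031]
tool_rot: [-1.514, 0.575, 0.8]
ft_force: [-0.7, -1.0, 2.9]
grip_width: 0.006
pred [0.7577 0.149 ]
252 z 0.09687443982696142
[0.6786 0.1369] [ 0.0016  0.0011  0.0011  0.0015  0.      0.0011  0.0001 -0.0007 -0.0011
 -0.0014 -0.0013 -0.001  -0.0005  0.0003 -0.0009  0.0004 -0.0001 -0.0002
  0.0001  0.0008  0.0007  0.0007  0.0022]
```

```bash
python3 -m creep '[{"fingers":0,"x":0.02,"y":0.016,"z":0,"twist":0},{"fingers":0,"x":0.04,"y":0.032,"z":0,"twist":0},{"fingers":0,"x":0.06,"y":0.05,"z":0,"twist":0},{"fingers":0,"x":0.08,"y":0.066,"z":0,"twist":0},{"fingers":0,"x":0.1,"y":0.083,"z":0,"twist":0},{"fingers":0,"x":0.12,"y":0.1,"z":0,"twist":0},{"fingers":0,"x":0.14,"y":0.117,"z":0,"twist":0},{"fingers":0,"x":0.16,"y":0.133,"z":0,"twist":0},{"fingers":0,"x":0.18,"y":0.15,"z":0,"twist":0},{"fingers":0,"x":0.2,"y":0.166,"z":0,"twist":0},{"fingers":0,"x":0.2,"y":0.166,"z":0,"twist":0}]'; python3 m3.py .087 p_scene
```

```text
time: 26.93
position: [0.6787, 0.137, 0.0925]
tool_rot: [-1.514, 0.576, 0.8]
ft_force: [-0.4, 0.2, 3.5]
grip_width: 0.005
pred [0.7576 0.149 ]
264 z 0.08603111328759377
[0.6758 0.136 ] [ 0.0013  0.0006  0.0003  0.0005  0.001  -0.0004  0.0009  0.     -0.0006
 -0.001  -0.001  -0.0009 -0.0004  0.0003 -0.0011  0.0001 -0.0006  0.0011
 -0.0007 -0.0001  0.0009  0.0023  0.004 ]
```

View pics/p_scene.png

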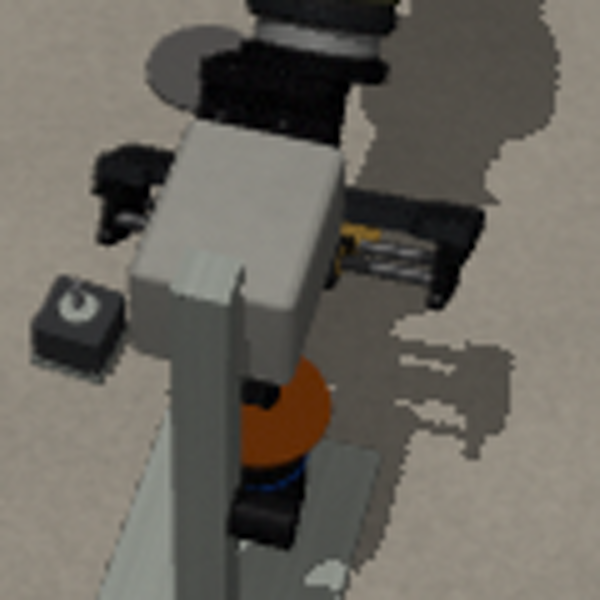

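```bash
python3 -m creep '[{"fingers":0,"x":0.02,"y":0.016,"z":0,"twist":0},{"fingers":0,"x":0.04,"y":0.032,"z":0,"twist":0},{"fingers":0,"x":0.06,"y":0.05,"z":0,"twist":0},{"fingers":0,"x":0.08,"y":0.066,"z":0,"twist":0},{"fingers":0,"x":0.08,"y":0.066,"z":0,"twist":0}]'; python3 -m creep '[{"fingers":0,"x":0.01,"y":0.008,"z":0,"twist":0},{"fingers":0,"x":0.015,"y":0.012,"z":0,"twist":0}]'; python3 m3.py .081 q_scene
```

```text
time: 27.4
position: [0.6787, 0.137, 0.0883]
tool_rot: [-1.514, 0.576, 0.8]
ft_force: [1.0, -1.7, 2.7]
grip_width: 0.006
time: 27.57
position: [0.6788, 0.137, 0.0877]
tool_rot: [-1.514, 0.576, 0.8]
ft_force: [0.0, -0.9, 4.6]
grip_width: 0.009
pred [0.7576 0.149 ]
265 z 0.08119058804673285
[0.6752 0.1358] [ 0.0013  0.001   0.0011 -0.0007  0.0001  0.0013  0.0004 -0.0003 -0.0008
 -0.0009 -0.0008 -0.0004  0.0002 -0.0013 -0.0001 -0.0009  0.0007  0.0007
 -0.0006  0.0003  0.0017  0.0033]
```

```bash
python3 -m creep '[{"fingers":0,"x":0.01,"y":0.008,"z":0,"twist":0},{"fingers":0,"x":0.01,"y":0.008,"z":0,"twist":0}]';python3 -m creep '[{"fingers":0,"x":0.01,"y":0.008,"z":0,"twist":0},{"fingers":0,"x":0.01,"y":0.008,"z":0,"twist":0}]'; python3 m3.py .081 r_scene
```

```text
time: 27.78
position: [0.6789, 0.137, 0.0874]
tool_rot: [-1.514, 0.575, 0.8]
ft_force: [-1.2, -0.9, 5.9]
grip_width: -0.001
time: 27.95
position: [0.679, 0.1371, 0.0873]
tool_rot: [-1.514, 0.575, 0.799]
ft_force: [-3.3, -1.9, 7.2]
grip_width: 0.008
pred [0.7578 0.1491]
268 z 0.08124219479527295
[0.6758 0.1361] [ 0.0018  0.0014  0.0014 -0.0004  0.0004  0.0015  0.0005 -0.0002 -0.0007
 -0.0009 -0.0009 -0.0006  0.     -0.0016 -0.0004 -0.0013  0.0003  0.0002
  0.0005 -0.0002  0.0011  0.0027  0.0026]
```

```bash
python3 -m creep '[{"fingers":0,"x":-0.02,"y":-0.016,"z":0,"twist":0},{"fingers":0,"x":-0.05,"y":-0.04,"z":0,"twist":0},{"fingers":0,"x":-0.1,"y":-0.08,"z":0,"twist":0},{"fingers":0,"x":-0.17,"y":-0.14,"z":0,"twist":0},{"fingers":0,"x":-0.24,"y":-0.2,"z":0,"twist":0},{"fingers":0,"x":-0.3,"y":-0.2,"z":0,"twist":0},{"fingers":0,"x":-0.4,"y":-0.08,"z":0,"twist":0},{"fingers":0,"x":-0.55,"y":0.1,"z":0,"twist":0},{"fingers":0,"x":-0.75,"y":0.35,"z":0,"twist":0},{"fingers":0,"x":-0.95,"y":0.6,"z":0,"twist":0},{"fingers":0,"x":-1.15,"y":0.85,"z":0,"twist":0},{"fingers":0,"x":-1.35,"y":1.1,"z":0,"twist":0},{"fingers":0,"x":-1.5,"y":1.28,"z":0,"twist":0},{"fingers":0,"x":-1.55,"y":1.35,"z":0,"twist":0},{"fingers":0,"x":-1.55,"y":1.35,"z":0,"twist":0}]'; python3 d.py; python3 m3.py .081 s_scene; python3 m2.py | grep -E "disc|plane"; python3 -c "
from h import *
a=grab('top'); r=a['bgr'][80:240,150:330] 
cv2.imwrite('pics/s_top.png',cv2.resize(r,None,fx=3.6,fy=3.6,interpolation=cv2.INTER_CUBIC))
cv2.imwrite('pics/s_full.png',grab('scene')['bgr'])"
```

```text
time: 29.25
position: [0.5975, 0.1247, 0.0994]
tool_rot: [-1.514, 0.576, 0.8]
ft_force: [-0.1, 0.1, -0.9]
grip_width: 0.006
t 29.25 pos [0.5975 0.1247 0.0994] F [-0.0545  0.0583 -0.8792] w 0.006
yaw 8.130476542526978 toolx [ 0.6326  0.1007 -0.7679] tooly [-0.7602 -0.1086 -0.6405]
pred [0.6763 0.1367]
312 z 0.08100547942395964
[0.6758 0.1361] [ 0.0018  0.0014  0.0014 -0.0004  0.0004  0.0015  0.0005 -0.0002 -0.0007
 -0.0009 -0.0009 -0.0006  0.     -0.0015 -0.0004 -0.0012  0.0004  0.0002
  0.0005 -0.0002  0.0011  0.0011  0.0026]
top disc 0
scene disc 0
```

View pics/s_full.png

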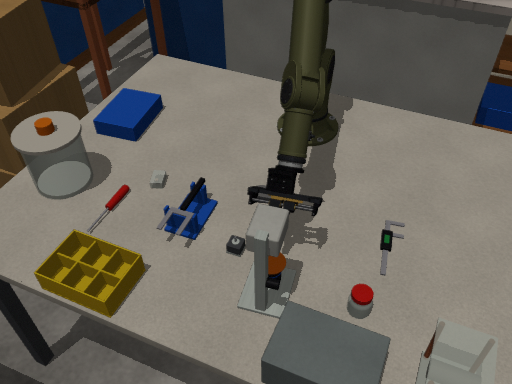

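View pics/s_top.png

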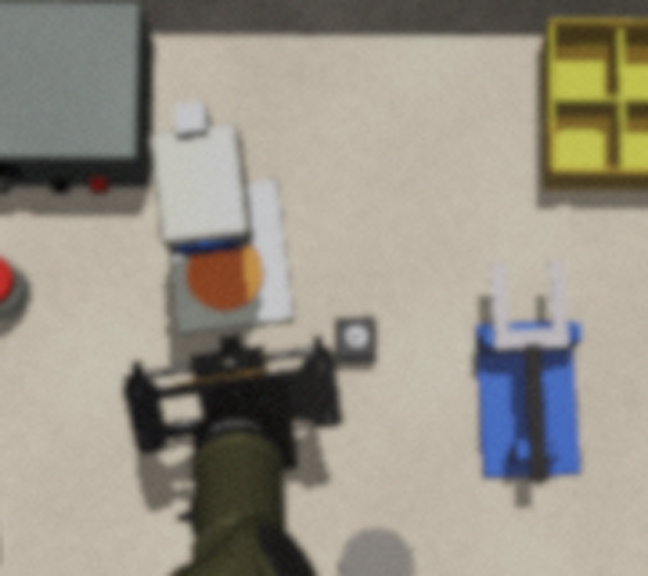

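```bash
python3 -c "
from bench import workorder
print(workorder.close_job())"
```

```text
the job is handed in; nothing more can be done
None
```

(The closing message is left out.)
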